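Lock the draining stand level

ROBOT

A 6-joint arm with a two-finger parallel gripper is mounted at the origin on the work surface. World frame = base frame: x ahead of the robot, y to its left, z up, the work surface at z = 0. Lengths are in m, angles in rad, forces in N, time in s.
With the tool pointing down it reaches from about 0.375 to 0.75 m from the base axis. Payload 9 kg.
Tool frame: the origin (TCP) lies between the finger pads; the fingertips stand 19 mm ahead of it and the grasp point (between the pads) is the TCP (r.nose_length is the distance from the TCP to the fingertips, in m); z points along the fingers, x is the direction in which the jaws open and shut, and the axes are right-handed (so a half turn about z gives the same grasp; the last joint's range is limited). The gripper opens to 85 mm and grips with 20 to 120 N. Pads are 22 mm wide; open, the fingers measure 114 mm over their backs; the gripper's body (76 mm by 85 mm) begins 54 mm behind the grasp point. The pads swing forward as they close: fully open they stand 13 mm farther back than shut.
Start: joints at [-1.541, 0.104, 0.097, 1.564, 0, 1.353], TCP at [0.147, -0.582, 0.225] pointing down, gripper open.
Joint ranges: [-2.99, 2.99], [-0.84, 1.86], [-1.1, 1.16], [-1.84, 2.11], [-1.51, 1.56], [-3.14, 3.14]. Speed limits (rad/s): [2.22, 2.22, 2.57, 3.14, 3.14, 3.14].

INTERFACE

Orientations are given as [roll, pitch, yaw] about the fixed x, y, z axes, in that order (R = Rz(yaw) Ry(pitch) Rx(roll)).
In Python, from plant import r gives the robot as it stands. The module is installed in compiled form; this text tells all that it offers.
- The arm moves only by the shell command python3 -m jog 'ROWS' [FORCE]. ROWS is JSON, a list of rows, each an object of numbers: "tx", "ty", "tz": the shift along the tool's x, y, z in m; "wx", "wy", "wz": the turn, a rotation vector about the tool's x, y, z in rad; "grip": the finger opening in m, from 0 to 0.0854. In form: [{"tx": .., "ty": .., "tz": .., "wx": .., "wy": .., "wz": .., "grip": ..}, ...]. A call has 1 to 20 rows; each row shifts and turns the pose as measured when the row begins, along the tool's axes as they then stand; what a row does not reach is not made up. A row lasts 1/12 s, in which the tool goes at most 41.7 mm and 7.16 degrees, less where a joint would pass 70% of its speed; a pose out of reach is approached as far as the arm can. A call with a gripper value outside its range is refused whole. The fingers move at their own pace and stop on an object; FORCE is the grip in N (left out, the last holds). Time passes only in rows, so rows that do not move let the fingers close. It gives the time, the measured TCP pose, the force and the opening at its end, in the units of the state.
- r.state(): the state, without advancing time (a new reading comes with each control period).
- r.read_camera(name): name is "scene" or "top" or "wrist"; returns the picture (480x640x3 uint8, red, green, blue); there is no depth.
- r.camera_model(name): a dict with "vfov" (degrees; the focal length in pixels is half the picture's height over the tangent of half this angle, whatever the lens; pixels are square), "cx", "cy" (the principal point, pixels), "distortion" ([k1, k2, p1, p2, k3] as OpenCV has them; the pictures are not rectified), "rvec" (rotation vector, rad) and "tvec" (3), from world to camera coordinates, as OpenCV has them. Camera axes: x right, y down, z forward; pixel columns grow to the right and rows downward; lengths in m; the calibration is good to about 2 mm. A picture is of the moment at which its call begins: read the wrist's pose just before it. camera_model takes no time and is no camera call; for the wrist camera it gives the pose at the moment of the call.
- r.hand_in(): hands the job in, once; it reports no verdict.
The state is a dict: "time_s": time; "q": joint angles; "qd": joint speeds; "tau": joint torques, N m; "ee_pos": TCP position; "eef_rot": TCP orientation; "wrist_force": force on the tool from outside, world axes, zero at the start; "moment": the same for the moment, N m; "grip_width": finger opening in m.
Only numpy, scipy, OpenCV 4.12 (cv2) and the standard library are available. Lean on these libraries where they do the work, as an engineer would, in place of code of your own. Each camera call takes 0.05 s, during which the arm holds its last target.

TASK

The draining stand's sprung plate is up and has to be locked level so that a pan can go on it. Take the loose locking bar by its grip, press the plate down level with it near the plate's free edge, and slide the bar under both keepers, until it has pushed the sprung buffers at their back fully in, then let go so that the bar holds the plate level. Press and push gently, with no more than the spring needs, and leave the tongs and the mug where they are.

Things in the scene. Friction and masses are not known exactly. Their poses are not given: they have to be found in the camera images.
- stand: steel draining stand fixed to the table, base 210 (x) x 214 (y) x 8 mm. Origin: centre of its underside; z up; +x to the plate's hinge, -x to its free edge; turned up to 0.3 rad. Hinge line along y at x 80, z 50 mm. The plate (150 wide in y, 170 long, 4 thick), when level, reaches from x 80 to -90 mm, top at z 50 mm. Push it with no more than 30 N in all (plate, lips, buffers)
- plate (a joint): angle of the sprung plate (rad): 0 = raised, free edge up; 0.40 = level, on a hard stop. The spring, slowed by a damper, lifts it when let go. Near the free edge it takes about 3 N to start and 6 N at level, under the lips 8 to 12 N (about 0.9 N m about the hinge when level). Harder pushing only loads the stop
- free_edge (a point): middle of the plate's free edge, on its top face; x along the plate to the hinge. Raised, it stands at stand x -77, z 116 mm; level, at x -90, z 50 mm
- keeper_left (a point): mouth of the keeper on the stand's +y side: the point on the underside of its lip at its open front, at stand (-46, 92, 57.8) mm, open to -x. Lip 5 mm thick, 66 long (x -46 to 20), 28 wide (y 78 to 106); outer wall under it, inner face at y 100, from x -52 mm. 7.8 mm between the lip and the level plate's height, for the 6 mm bar
- keeper_right (a point): the same on the stand's -y side, mirrored, at stand (-46, -92, 57.8) mm
- buffer (a joint): travel (m) of the pair of sprung rubber buffers at the back of the keepers: 0 = out, 0.006 = pressed fully in, on a hard stop; 1 N to start, 3 N fully in. They sit on stops that are adjustable, clamped differently each time and not measured: with the buffers fully in, the bar's origin is at stand x -30 to +4 mm. Feel for the end
- bar: loose locking bar on the table, left or right of the stand: flat steel strip 24 (x) x 190 (y) x 6 mm (z) with an upright black grip block 16 (x) x 40 (y) mm amid its top, block top 51 mm above the strip's underside. About 0.25 kg; the same after a half turn. Origin: centre of its underside, y along the strip
- tongs: steel kitchen tongs lying flat, 255 x 82 x 12 mm, long way along its x; origin at the middle of the underside. Leave alone
- mug: white mug, 82 mm across, 95 mm tall, handle at its +y; origin at the centre of its underside. Leave alone
Mind the look-alikes: they are no part of the job. What is shaped like the bar but purple is not meant.

How it is judged:
By the outcome, as a careful person would: the job done as asked, in the order asked, and still so for the second after the job is handed in, with the robot touching nothing.
It also fails if it takes over 72 s, if anything falls off the work surface, if the arm or the gripper's body presses on something with over 40 N, if the wrist force passes 120 N, or if a joint passes its speed limit or range.

## Working session

There is one attempt and no reset: what is moved stays moved. The work goes in short steps, Python scripts to look and compute and a shell command to move; the robot and the scene stay as the last step left them, time stands still between calls to the robot, and variables do not carry over. Pictures are saved under pics/ and viewed, and the job is handed in when it is done.

```bash
mkdir -p pics; ls
python3 - <<'E'
from plant import r
import cv2
print(r.state())
for n in ["scene","top","wrist"]:
    m=r.camera_model(n); print(n,m)
    im=r.read_camera(n); cv2.imwrite(f"pics/{n}0.png",im[:,:,::-1])
E
```

```text
pics
{'time_s': 0.0, 'q': array([-1.54072202e+00,  1.04695610e-01,  9.64490861e-02,  1.56392796e+00,
       -1.02880957e-05,  1.35305140e+00]), 'qd': array([ 1.14569202e-03,  1.53495694e-03,  4.16786824e-05, -9.97034326e-04,
       -1.62015663e-03,  2.91905077e-04]), 'tau': array([-1.50994452e-03, -5.56928515e+01,  5.03652298e+01,  1.67909323e-02,
       -2.28125026e-05, -1.74218805e-06]), 'ee_pos': array([ 0.14714304, -0.58130432,  0.2239134 ]), 'eef_rot': array([-3.14130498e+00,  1.34784117e-03, -1.32297689e+00]), 'wrist_force': array([-0.35159779,  0.14539772, -0.36253606]), 'moment': array([-0.00915943, -0.00550343,  0.03430071]), 'grip_width': 0.08525748232755923}
scene {'vfov': 48.22673961881228, 'cx': 322.14141203572285, 'cy': 241.16245895853757, 'distortion': array([0.05125803, 0.        , 0.        , 0.        , 0.        ]), 'rvec': array([ 1.65612243,  1.93112583, -0.73979772]), 'tvec': array([ 0.09673149, -0.33160168,  1.58063034])}
top {'vfov': 49.37470781006745, 'cx': 310.8554948310606, 'cy': 250.39418310655097, 'distortion': array([-0.018702,  0.      ,  0.      ,  0.      ,  0.      ]), 'rvec': array([ 2.14243838, -2.20419106,  0.06852092]), 'tvec': array([0.03254078, 0.54226961, 1.14685094])}
wrist {'vfov': 63.03676615300378, 'cx': 323.41300693005513, 'cy': 241.58886926958212, 'distortion': array([0.01315544, 0.        , 0.        , 0.        , 0.        ]), 'rvec': array([-2.29236461,  1.78665368,  0.25693594]), 'tvec': array([-0.59958568, -0.03498329,  0.37793634])}
```

View pics/scene0.png

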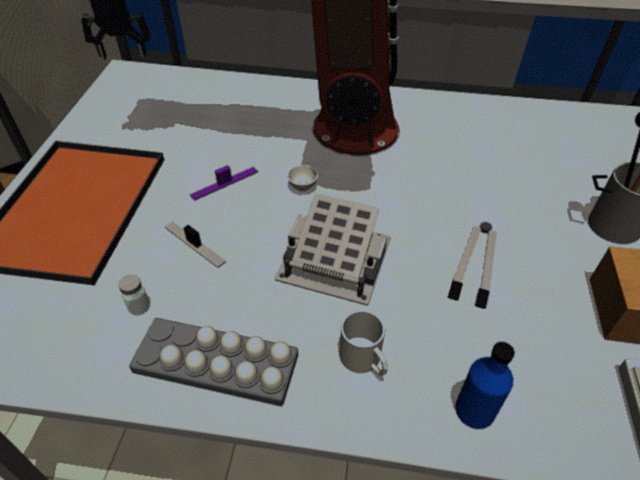

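View pics/top0.png

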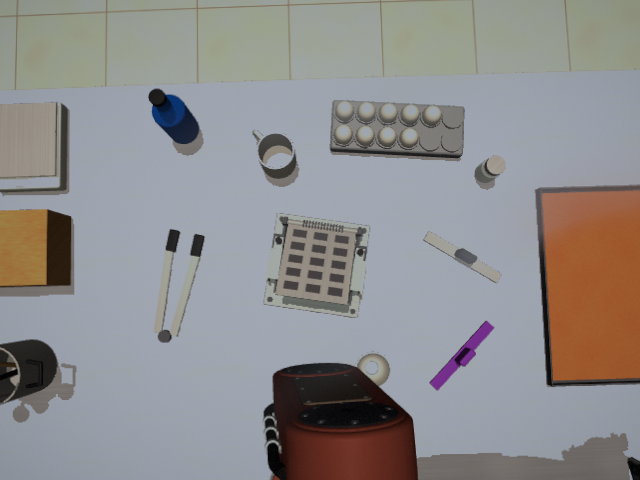

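View pics/wrist0.png

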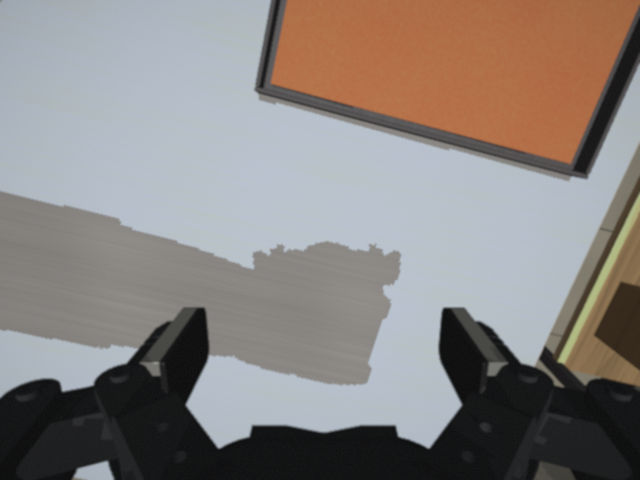

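Run:
```python
import cv2
a=cv2.imread("pics/top0.png")[200:330,250:380]; cv2.imwrite("pics/c1.png",cv2.resize(a,(780,780)[:2],interpolation=cv2.INTER_CUBIC)[:600] if 0 else cv2.resize(a,(600,600),interpolation=cv2.INTER_CUBIC))
a=cv2.imread("pics/scene0.png")[180:310,265:405]; cv2.imwrite("pics/c2.png",cv2.resize(a,(640,594),interpolation=cv2.INTER_CUBIC))
a=cv2.imread("pics/top0.png")[220:295,410:510]; cv2.imwrite("pics/c3.png",cv2.resize(a,(800,600),interpolation=cv2.INTER_CUBIC))
```

```text
(no output)
```

View pics/c1.png

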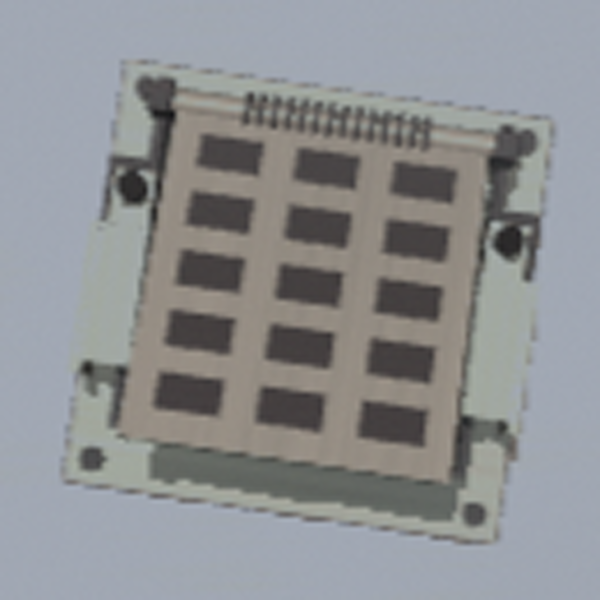

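View pics/c2.png

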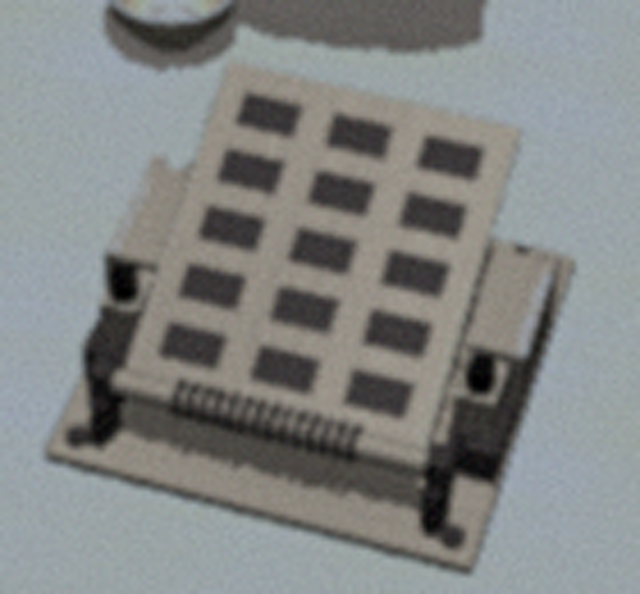

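View pics/c3.png

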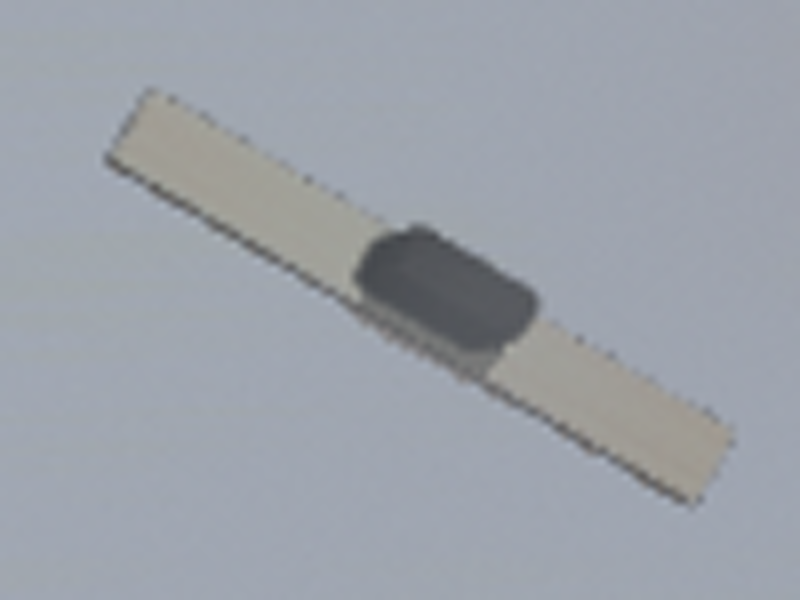

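```bash
cat > h.py <<'E'
import numpy as np, cv2
from plant import r
def cam(n):
    m=r.camera_model(n); f=240/np.tan(np.radians(m['vfov']/2))
    K=np.array([[f,0,m['cx']],[0,f,m['cy']],[0,0,1.]]); return K,m['distortion'],m['rvec'],m['tvec']
def ray(n,px,c=None):
    K,d,rv,t=c or cam(n); u=cv2.undistortPoints(np.array(px,float).reshape(-1,1,2),K,d).reshape(-1,2)
    R=cv2.Rodrigues(rv)[0]; D=np.c_[u,np.ones(len(u))]@R; return -R.T@t,D
def plane(n,px,z,c=None):
    C,D=ray(n,px,c); return C+D*((z-C[2])/D[:,2])[:,None]
def proj(n,P,c=None):
    K,d,rv,t=c or cam(n); return cv2.projectPoints(np.array(P,float).reshape(-1,1,3),rv,t,K,d)[0].reshape(-1,2)
E
python3 - <<'E'
from h import *
np.set_printoptions(precision=4,suppress=True)
px=np.array([(123,62),(552,120),(497,541),(62,482)])*130/600+[250,200]-.5
P=plane("top",px,.008); print(P, P.mean(0))
# model corners: hinge-left(+x,+y),hinge-right,free-right,free-left
M=np.array([(105,107),(105,-107),(-105,-107),(-105,107)])/1000
A=cv2.estimateAffinePartial2D(M,P[:,:2])[0]; print(A, np.hypot(*A[:,0]), np.arctan2(A[1,0],A[0,0]))
px2=np.array([(47,455),(470,572),(573,255)])*140/640+[265,180]-.5
P=plane("scene",px2,.008);print(P,"edges",np.linalg.norm(np.diff(P,axis=0),axis=1))
A2=cv2.estimateAffinePartial2D(M[[0,1,2]],P[:,:2])[0];print("scene",A2, np.arctan2(A2[1,0],A2[0,0]))
im=cv2.imread("pics/top0.png")
px=np.array([(150,88),(735,437),(697,507),(105,160)])/8+[410,220]-.5
P=plane("top",px,.006);print("bar",P,P.mean(0),np.linalg.norm(np.diff(P,axis=0),axis=1))
d=P[0]-P[1]+P[3]-P[2];print(np.arctan2(-d[0],d[1]))
g=np.array([[(360+538)/2,(228+352)/2]])/8+[410,220]-.5
print("grip top",plane("top",g,.051))
E
```

```text
[[ 0.632   0.0941  0.008 ]
 [ 0.5968 -0.1164  0.008 ]
 [ 0.3921 -0.0823  0.008 ]
 [ 0.4264  0.1285  0.008 ]] [0.5118 0.006  0.008 ]Traceback (most recent call last):
  File "<stdin>", line 7, in <module>
cv2.error: OpenCV(4.12.0) /io/opencv/modules/calib3d/src/ptsetreg.cpp:1108: error: (-215:Assertion failed) count >= 0 && to.checkVector(2) == count in function 'estimateAffinePartial2D'
```

Run:
```python
from h import *
np.set_printoptions(precision=4,suppress=True)
px=np.array([(123,62),(552,120),(497,541),(62,482)])*130/600+[250,200]-.5
P=plane("top",px,.008)
M=np.array([(105,107),(105,-107),(-105,-107),(-105,107)])/1000
f=lambda M,P:cv2.estimateAffinePartial2D(np.ascontiguousarray(M,np.float32),np.ascontiguousarray(P[:,:2],dtype=np.float32),ransacReprojThreshold=1)[0]
A=f(M,P); print(A, np.hypot(*A[:,0]), np.arctan2(A[1,0],A[0,0]))
px2=np.array([(47,455),(470,572),(573,255)])*140/640+[265,180]-.5
P=plane("scene",px2,.008);print(P,"edges",np.linalg.norm(np.diff(P,axis=0),axis=1))
A2=f(M[[0,1,2]],P);print("scene",A2, np.arctan2(A2[1,0],A2[0,0]))
px=np.array([(150,88),(735,437),(697,507),(105,160)])/8+[410,220]-.5
P=plane("top",px,.006);print("bar",P,P.mean(0),np.linalg.norm(np.diff(P,axis=0),axis=1))
d=P[0]-P[1]+P[3]-P[2];print("baryaw",np.arctan2(-d[0],d[1]))
g=np.array([[(360+538)/2,(228+352)/2]])/8+[410,220]-.5
print("grip top",plane("top",g,.051))
```

```text
[[ 0.9806  0.1627  0.5118]
 [-0.1627  0.9806  0.006 ]] 0.9939986674816239 -0.16440621883932077
[[ 0.5985 -0.115   0.008 ]
 [ 0.6353  0.0929  0.008 ]
 [ 0.4246  0.1278  0.008 ]] edges [0.2111 0.2136]
scene [[-0.0871  0.4876  0.5732]
 [-0.4876 -0.0871  0.0492]] -1.7475331085724297
bar [[ 0.5817 -0.2501  0.006 ]
 [ 0.4782 -0.41    0.006 ]
 [ 0.4588 -0.3983  0.006 ]
 [ 0.5616 -0.2365  0.006 ]] [ 0.5201 -0.3237  0.006 ] [0.1905 0.0226 0.1917]
baryaw -0.5702893837068141
grip top [[ 0.5192 -0.3191  0.051 ]]
```

```bash
python3 -m jog '[{"wz":-0.1255},{"wz":-0.1255},{"wz":-0.1255},{"wz":-0.1255},{"wz":-0.1255},{"wz":-0.1255},{"tx":0.0158,"ty":-0.0381},{"tx":0.0158,"ty":-0.0381},{"tx":0.0158,"ty":-0.0381},{"tx":0.0158,"ty":-0.0381},{"tx":0.0158,"ty":-0.0381},{"tx":0.0158,"ty":-0.0381},{"tx":0.0158,"ty":-0.0381},{"tx":0.0158,"ty":-0.0381},{"tx":0.0158,"ty":-0.0381},{"tx":0.0158,"ty":-0.0381}]'
python3 - <<'E'
from h import *
print(r.state()); c=cam("wrist"); im=r.read_camera("wrist"); cv2.imwrite("pics/w1.png",im[:,:,::-1])
print(c)
print(proj("wrist",[(.52,-.322,.006)],c))
E
```

```text
{'time_s': 0.15, 'q': array([-1.54070850e+00,  1.04551217e-01,  9.66335925e-02,  1.56395486e+00,
       -1.32277054e-05,  1.35308086e+00]), 'qd': array([ 0.00099397, -0.0016517 ,  0.00347721, -0.00122761,  0.00050674,
        0.0003041 ]), 'tau': array([ 2.14556116e-03, -5.57355094e+01,  5.04009318e+01,  1.25677435e-02,
       -3.26324680e-04,  2.33031096e-05]), 'ee_pos': array([ 0.1471522, -0.5813759,  0.2240995]), 'eef_rot': array([-3.14137312e+00,  1.05360954e-03, -1.32299291e+00]), 'wrist_force': array([-0.18659007,  0.89518793, -0.51234321]), 'moment': array([-0.02283991,  0.02089799, -0.0376469 ]), 'grip_width': 0.0855176451700958}
(array([[391.36249568,   0.        , 323.41300693],
       [  0.        , 391.36249568, 241.58886927],
       [  0.        ,   0.        ,   1.        ]]), array([0.01315544, 0.        , 0.        , 0.        , 0.        ]), array([-2.29223909,  1.78660459,  0.25675086]), array([-0.59967727, -0.03500171,  0.37792689]))
[[  63.16356828 -474.80301295]]$[0]: bad value
```

View pics/w1.png

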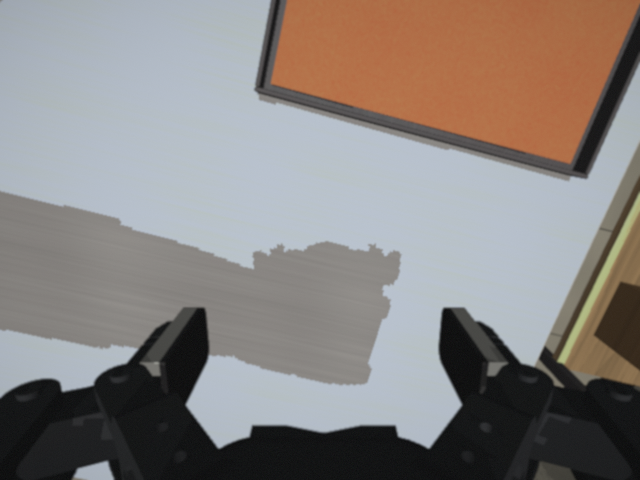

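The turn per row exceeded the limit (0.125 rad) and the call was refused; retry with smaller turns.

```bash
python3 -m jog '[{"wz":-0.12},{"wz":-0.12},{"wz":-0.12},{"wz":-0.12},{"wz":-0.12},{"wz":-0.12},{"wz":-0.03},{"tx":0.0158,"ty":-0.038},{"tx":0.0158,"ty":-0.038},{"tx":0.0158,"ty":-0.038},{"tx":0.0158,"ty":-0.038},{"tx":0.0158,"ty":-0.038},{"tx":0.0158,"ty":-0.038},{"tx":0.0158,"ty":-0.038},{"tx":0.0158,"ty":-0.038},{"tx":0.0158,"ty":-0.038},{"tx":0.0158,"ty":-0.038}]'
python3 - <<'E'
from h import *
c=cam("wrist"); im=r.read_camera("wrist"); cv2.imwrite("pics/w2.png",im[:,:,::-1])
s=r.state();print(s)
print(proj("wrist",[(.52,-.322,.006)],c))
E
```

```text
{'time_s': 0.25, 'q': array([-1.54070617e+00,  1.04394156e-01,  9.69223699e-02,  1.56391698e+00,
       -2.80935851e-05,  1.35310473e+00]), 'qd': array([-6.09467168e-04, -2.01058281e-03,  1.98840619e-03, -3.71938343e-04,
       -2.12814332e-04,  4.85633297e-05]), 'tau': array([ 1.41149503e-04, -5.56306994e+01,  5.03211308e+01,  9.37080971e-03,
       -3.15884845e-04, -2.66187737e-05]), 'ee_pos': array([ 0.14715334, -0.58152157,  0.22435042]), 'eef_rot': array([-3.14149213e+00,  5.84521167e-04, -1.32301453e+00]), 'wrist_force': array([-0.29815193,  0.21866971, -0.0829188 ]), 'moment': array([-0.03153271,  0.00756662,  0.04342695]), 'grip_width': 0.08504135641124119}
[[  63.05849576 -474.69719569]]$[0]: bad value
```

View pics/w2.png

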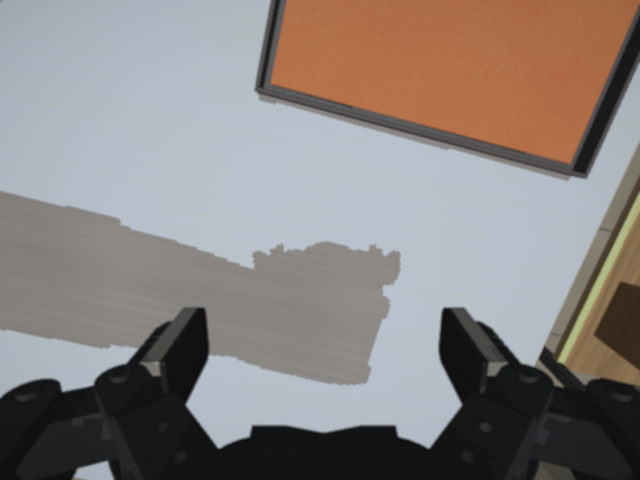

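```bash
python3 -m jog '[{"tx":0,"ty":0,"tz":0,"wx":0,"wy":0,"wz":-0.12,"grip":0.085}]'
```

```text
time_s: 0.33
ee_pos: [0.1472, -0.5815, 0.2242]
eef_rot: [-3.141, 0.001, -1.205]
wrist_force: [0.0, -0.0, -0.6]
grip_width: 0.0853
```

```bash
python3 -m jog '[{"tx":0,"ty":0,"tz":0,"wx":0,"wy":0,"wz":-0.12,"grip":0.085},{"tx":0,"ty":0,"tz":0,"wx":0,"wy":0,"wz":-0.12,"grip":0.085},{"tx":0,"ty":0,"tz":0,"wx":0,"wy":0,"wz":-0.12,"grip":0.085},{"tx":0,"ty":0,"tz":0,"wx":0,"wy":0,"wz":-0.12,"grip":0.085},{"tx":0,"ty":0,"tz":0,"wx":0,"wy":0,"wz":-0.12,"grip":0.085},{"tx":0,"ty":0,"tz":0,"wx":0,"wy":0,"wz":-0.035,"grip":0.085},{"tx":0.0158,"ty":-0.038,"tz":0,"wx":0,"wy":0,"wz":0,"grip":0.085},{"tx":0.0158,"ty":-0.038,"tz":0,"wx":0,"wy":0,"wz":0,"grip":0.085},{"tx":0.0158,"ty":-0.038,"tz":0,"wx":0,"wy":0,"wz":0,"grip":0.085},{"tx":0.0158,"ty":-0.038,"tz":0,"wx":0,"wy":0,"wz":0,"grip":0.085},{"tx":0.0158,"ty":-0.038,"tz":0,"wx":0,"wy":0,"wz":0,"grip":0.085},{"tx":0.0158,"ty":-0.038,"tz":0,"wx":0,"wy":0,"wz":0,"grip":0.085},{"tx":0.0158,"ty":-0.038,"tz":0,"wx":0,"wy":0,"wz":0,"grip":0.085},{"tx":0.0158,"ty":-0.038,"tz":0,"wx":0,"wy":0,"wz":0,"grip":0.085},{"tx":0.0158,"ty":-0.038,"tz":0,"wx":0,"wy":0,"wz":0,"grip":0.085}]'
python3 - <<'E'
from h import *
c=cam("wrist"); im=r.read_camera("wrist"); cv2.imwrite("pics/w3.png",im[:,:,::-1])
s=r.state();print(s['ee_pos'],s['eef_rot'],s['q'])
print(proj("wrist",[(.52,-.322,.006)],c))
E
```

```text
time_s: 1.58
ee_pos: [0.4439, -0.3585, 0.2213]
eef_rot: [-3.14, 0.002, -0.546]
wrist_force: [-0.2, -0.4, -0.1]
grip_width: 0.0853
[ 0.44872795 -0.35376312  0.22127506] [-3.13716442e+00  1.26153388e-03 -5.41329967e-01] [-0.8984735   0.01870276  0.00241909  1.5572427   0.00370778  1.21365053]
[[375.19229794 128.02761613]]
```

View pics/w3.png

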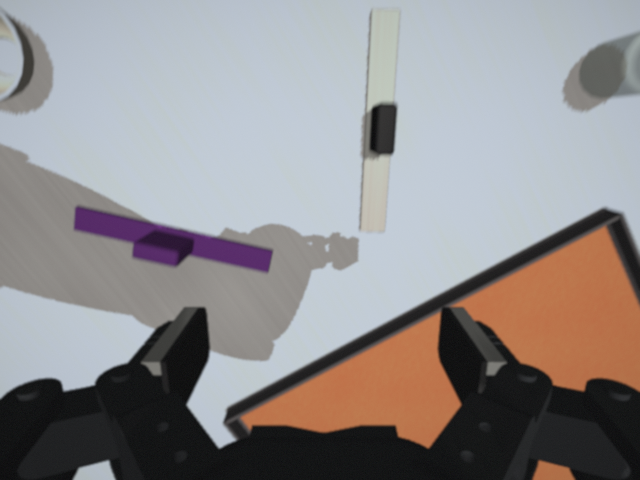

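Run:
```python
from h import *
np.set_printoptions(precision=4,suppress=True)
im=cv2.imread("pics/w3.png"); hsv=cv2.cvtColor(im,cv2.COLOR_BGR2HSV)
h,s,v=cv2.split(hsv); b=im[:,:,0].astype(int);rr=im[:,:,2].astype(int)
m=((rr-b>-4)&(v>130)).astype(np.uint8)*255; m[:, :330]=0;m[:,430:]=0;m[260:]=0
m=cv2.morphologyEx(m,cv2.MORPH_OPEN,np.ones((3,3)))
n=cv2.findNonZero(m); print(len(n)); box=cv2.minAreaRect(n); bp=cv2.boxPoints(box); print(box)
c=cam("wrist"); P=plane("wrist",bp,.006,c);print(P,P.mean(0),np.linalg.norm(np.diff(P,axis=0),axis=1))
e=[P[i+1]-P[i] for i in range(3)]; d=max(e,key=np.linalg.norm); d=d*np.sign(d[1]); print("yaw",np.arctan2(-d[0],d[1]))
k=(v<60).astype(np.uint8); k[:,:360]=0;k[:,410:]=0;k[170:]=0; print(cv2.boundingRect(cv2.findNonZero(k)))
x,y,w,hh=cv2.boundingRect(cv2.findNonZero(k))
print(plane("wrist",[(x+w/2,y+hh/2)],.045,c)); print(r.state()['ee_pos'],r.state()['eef_rot'])
cv2.imwrite("pics/m.png",m)
```

```text
5363
((374.30682373046875, 136.44715881347656), (51.902950286865234, 256.9346923828125), 10.213973045349121)
[[ 0.4247 -0.3988  0.006 ]
 [ 0.5692 -0.2306  0.006 ]
 [ 0.602  -0.2583  0.006 ]
 [ 0.4629 -0.433   0.006 ]] [ 0.5147 -0.3302  0.006 ] [0.2218 0.0429 0.2233]
yaw -0.6725067592890305
(370, 106, 26, 47)
[[ 0.5258 -0.3182  0.045 ]]
[ 0.4487 -0.3538  0.2213] [-3.1372  0.0013 -0.5413]
```

Run:
```python
from h import *
np.set_printoptions(precision=4,suppress=True)
im=cv2.imread("pics/w3.png"); 
b=im[:,:,0].astype(int);rr=im[:,:,2].astype(int)
m=((rr-b>-4)&(im.max(2)>150)).astype(np.uint8)
n_,lab,st,_=cv2.connectedComponentsWithStats(m)
c=cam("wrist"); tot=[]
keep=np.zeros_like(m)
for i in range(1,n_):
    x,y,w,h,a=st[i]
    if a>400 and 340<x and x+w<410 and y+h<245: keep[lab==i]=1; print(st[i])
box=cv2.minAreaRect(cv2.findNonZero(keep)); bp=cv2.boxPoints(box);print(bp)
P=plane("wrist",bp,.006,c);print(P.mean(0),np.linalg.norm(np.diff(P,axis=0),axis=1))
e=[P[i+1]-P[i] for i in range(3)]; d=max(e,key=np.linalg.norm); d=d*np.sign(d[1]); print("yaw",np.arctan2(-d[0],d[1]))
```

```text
[ 366    9   34  103 2622]
[ 359  156   31   76 1894]
[[355.8758 230.3018]
 [371.1917   8.2201]
 [399.6083  10.1799]
 [384.2923 232.2615]]
[ 0.5263 -0.3181  0.006 ] [0.1885 0.0235 0.1889]
yaw -0.5648685753676518
```

```bash
python3 -m jog '[{"tx":0,"ty":0,"tz":0,"wx":0,"wy":0,"wz":0.02,"grip":0.085},{"tx":0.022,"ty":-0.032,"tz":0.01,"wx":0,"wy":0,"wz":0,"grip":0.085},{"tx":0.022,"ty":-0.032,"tz":0.01,"wx":0,"wy":0,"wz":0,"grip":0.085},{"tx":0,"ty":0,"tz":0.03,"wx":0,"wy":0,"wz":0,"grip":0.085},{"tx":0,"ty":0,"tz":0.03,"wx":0,"wy":0,"wz":0,"grip":0.085},{"tx":0,"ty":0,"tz":0.03,"wx":0,"wy":0,"wz":0,"grip":0.085},{"tx":0,"ty":0,"tz":0,"wx":0,"wy":0,"wz":0,"grip":0.085},{"tx":0,"ty":0,"tz":0,"wx":0,"wy":0,"wz":0,"grip":0.085}]'
python3 - <<'E'
from h import *
np.set_printoptions(precision=4,suppress=True)
s=r.state();c=cam("wrist"); im=r.read_camera("wrist"); cv2.imwrite("pics/w4.png",im[:,:,::-1])
print(s['ee_pos'],s['eef_rot'],s['wrist_force'])
y=s['eef_rot'][2]; d=np.array([.5208,-.323])-s['ee_pos'][:2]
print("tool d",d@[np.cos(y),np.sin(y)],d@[np.sin(y),-np.cos(y)])
print(proj("wrist",[(.5208,-.323,.051)],c))
E
```

```text
time_s: 2.3
ee_pos: [0.528, -0.3169, 0.1096]
eef_rot: [-3.138, -0.003, -0.552]
wrist_force: [-0.3, 0.0, 0.5]
grip_width: 0.0846
[ 0.528  -0.3169  0.1096] [-3.1379 -0.0028 -0.5523] [-0.2574  0.0222  0.5412]
tool d -0.0029206321935700934 0.008923149925314395
[[317.4879 275.9774]]
```

View pics/w4.png

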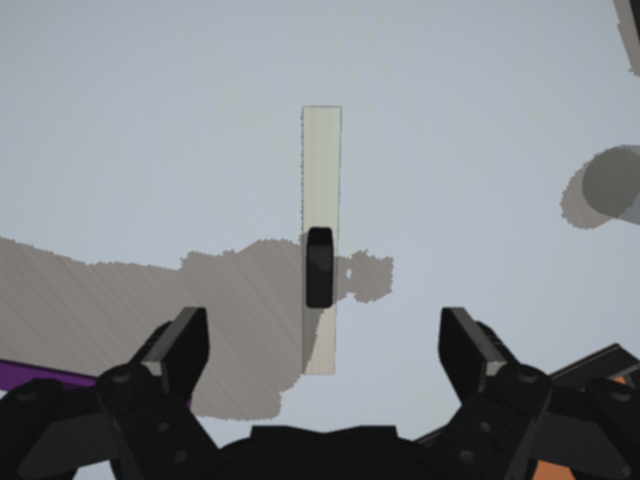

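Run:
```python
from h import *
np.set_printoptions(precision=4,suppress=True)
c=cam("wrist");s=r.state()
P=plane("wrist",[(303,106),(341,106),(335,374),(301,374)],.006,c);print(P,P.mean(0))
d=P[0]-P[3]+P[1]-P[2];print("yaw",np.arctan2(-d[0],d[1]),np.linalg.norm(d)/2)
G=plane("wrist",[(320.5,267)],.051,c);print(G)
y=s['eef_rot'][2]
for t in (P.mean(0),G[0]):
  d=t[:2]-s['ee_pos'][:2];print("tool d",d@[np.cos(y),np.sin(y)],d@[np.sin(y),-np.cos(y)])
print(s['ee_pos'],s['eef_rot'])
```

```text
[[ 0.5618 -0.239   0.006 ]
 [ 0.5814 -0.2511  0.006 ]
 [ 0.4808 -0.4099  0.006 ]
 [ 0.4594 -0.3966  0.006 ]] [ 0.5208 -0.3241  0.006 ]
yaw -0.570497589445477 0.18789778252087908
[[ 0.5248 -0.3191  0.051 ]]
tool d -0.0019462833436270416 0.009805147357939028
tool d -0.0012694215228188017 0.0034262872253311184
[ 0.5276 -0.3168  0.1093] [-3.1377 -0.0019 -0.5525]
```

```bash
python3 -m jog '[{"tx":-0.002,"ty":0.0095,"tz":0,"wx":0,"wy":0,"wz":0.018,"grip":0.085},{"tx":0,"ty":0,"tz":0.025,"wx":0,"wy":0,"wz":0,"grip":0.085},{"tx":0,"ty":0,"tz":0.025,"wx":0,"wy":0,"wz":0,"grip":0.085},{"tx":0,"ty":0,"tz":0.015,"wx":0,"wy":0,"wz":0,"grip":0.085},{"tx":0,"ty":0,"tz":0,"wx":0,"wy":0,"wz":0,"grip":0.085}]'
python3 - <<'E'
from h import *
np.set_printoptions(precision=4,suppress=True)
s=r.state();y=s['eef_rot'][2]; d=np.array([.5208,-.3238])-s['ee_pos'][:2]
print(s['ee_pos'],s['eef_rot'],"tool d",d@[np.cos(y),np.sin(y)],d@[np.sin(y),-np.cos(y)])
E
```

```text
time_s: 2.77
ee_pos: [0.5234, -0.3321, 0.0547]
eef_rot: [-3.142, -0.017, -0.578]
wrist_force: [0.2, 1.3, 0.8]
grip_width: 0.0853
[ 0.5234 -0.3321  0.0547] [-3.1415 -0.0172 -0.5778] tool d -0.0067474265187961215 -0.005561635446289823
```

```bash
python3 -m jog '[{"tx":0,"ty":0,"tz":0,"wx":0,"wy":0,"wz":0,"grip":0.085},{"tx":0,"ty":0,"tz":0,"wx":0,"wy":0,"wz":0,"grip":0.085}]'
python3 - <<'E'
from h import *
np.set_printoptions(precision=4,suppress=True)
s=r.state();y=s['eef_rot'][2]; d=np.array([.5208,-.3238])-s['ee_pos'][:2]
print(s['ee_pos'],s['eef_rot'],"tool d",d@[np.cos(y),np.sin(y)],d@[np.sin(y),-np.cos(y)],s['qd'])
E
```

```text
time_s: 2.93
ee_pos: [0.5236, -0.3344, 0.0584]
eef_rot: [3.141, -0.021, -0.58]
wrist_force: [-0.5, 0.9, 0.2]
grip_width: 0.085
[ 0.5236 -0.3344  0.0584] [ 3.1407 -0.0205 -0.5802] tool d -0.008161859493779055 -0.00738125559470263 [-0.0114 -0.0208  0.0289  0.0189 -0.0024 -0.0004]
```

```bash
cat >> h.py <<'E'
from scipy.spatial.transform import Rotation as Ro
np.set_printoptions(precision=4,suppress=True)
def need(p,rpy):
    s=r.state();R=Ro.from_euler('xyz',s['eef_rot']);T=Ro.from_euler('xyz',rpy)
    print("t",s['time_s'],"pos",s['ee_pos'],"rot",s['eef_rot'],"F",s['wrist_force'],"M",s['moment'],"g",s['grip_width'])
    print("tool shift",R.inv().apply(np.array(p)-s['ee_pos']),"turn",(R.inv()*T).as_rotvec(),"maxqd",abs(s['qd']).max())
E
python3 -c "
from h import *
need([.5208,-.3238,.036],[np.pi,0,-.570])"
```

```text
t 2.9333 pos [ 0.5236 -0.3344  0.0584] rot [ 3.1407 -0.0205 -0.5802] F [-0.4606  0.9113  0.2495] M [ 0.0037 -0.0219 -0.02  ] g 0.08503630699026607
tool shift [-0.0086 -0.0074  0.0222] turn [ 0.001  -0.0205 -0.0102] maxqd 0.028933262001426197
```

```bash
python3 -m jog '[{"tx":-0.0086,"ty":-0.0074,"tz":0.008,"wx":0,"wy":-0.02,"wz":-0.01,"grip":0.085},{"tx":0,"ty":0,"tz":0.007,"wx":0,"wy":0,"wz":0,"grip":0.085},{"tx":0,"ty":0,"tz":0.004,"wx":0,"wy":0,"wz":0,"grip":0.085}]'; python3 -c "
from h import *
need([.5208,-.3238,.036],[np.pi,0,-.570])"
```

```text
time_s: 3.18
ee_pos: [0.5225, -0.3257, 0.044]
eef_rot: [3.139, -0.007, -0.57]
wrist_force: [0.7, -0.6, -0.0]
grip_width: 0.0847
t 3.1833 pos [ 0.5225 -0.3257  0.044 ] rot [ 3.1389 -0.0065 -0.5704] F [ 0.6617 -0.5854 -0.001 ] M [-0.0102 -0.0121 -0.0024] g 0.0847018710861928
tool shift [-0.0025 -0.0008  0.008 ] turn [ 0.0027 -0.0065 -0.0004] maxqd 0.061055126537213796
```

```bash
python3 -m jog '[{"tx":-0.002,"ty":-0.0008,"tz":0.006,"wx":0.003,"wy":-0.006,"wz":0,"grip":0.085},{"tx":0,"ty":0,"tz":0.002,"wx":0,"wy":0,"wz":0,"grip":0.085}]'; python3 -c "
from h import *
need([.5208,-.3238,.036],[np.pi,0,-.570])"
```

```text
time_s: 3.35
ee_pos: [0.5213, -0.3234, 0.0351]
eef_rot: [-3.141, 0.0, -0.57]
wrist_force: [-0.2, 0.4, -0.4]
grip_width: 0.0849
t 3.35 pos [ 0.5213 -0.3234  0.0351] rot [-3.141   0.0001 -0.5698] F [-0.2299  0.3916 -0.3872] M [ 0.0232 -0.0108 -0.028 ] g 0.08490946194195292
tool shift [-0.0002  0.0006 -0.0009] turn [-0.0006  0.0001  0.0002] maxqd 0.04556097887240566
```

```bash
python3 -m jog '[{"tx":0,"ty":0,"tz":0,"wx":0,"wy":0,"wz":0,"grip":0.05},{"tx":0,"ty":0,"tz":0,"wx":0,"wy":0,"wz":0,"grip":0.03},{"tx":0,"ty":0,"tz":0,"wx":0,"wy":0,"wz":0,"grip":0.01},{"tx":0,"ty":0,"tz":0,"wx":0,"wy":0,"wz":0,"grip":0.01},{"tx":0,"ty":0,"tz":0,"wx":0,"wy":0,"wz":0,"grip":0.01},{"tx":0,"ty":0,"tz":0,"wx":0,"wy":0,"wz":0,"grip":0.01}]' 60; python3 -c "
from h import *
need([.5208,-.3238,.036],[np.pi,0,-.570])"
```

```text
time_s: 3.85
ee_pos: [0.5212, -0.3232, 0.0345]
eef_rot: [-3.141, 0.001, -0.57]
wrist_force: [0.7, -0.4, -1.3]
grip_width: 0.0142
t 3.85 pos [ 0.5212 -0.3232  0.0345] rot [-3.1408  0.0008 -0.5696] F [ 0.7423 -0.4363 -1.2908] M [-0.0564 -0.1274  0.0046] g 0.014243911684681509
tool shift [-0.0001  0.0007 -0.0015] turn [-0.0008  0.0008  0.0004] maxqd 0.008757031223089639
```

```bash
python3 -m jog '[{"tx":0,"ty":0,"tz":-0.02,"wx":0,"wy":0,"wz":0,"grip":0.01},{"tx":0,"ty":0,"tz":-0.035,"wx":0,"wy":0,"wz":0,"grip":0.01},{"tx":0,"ty":0,"tz":-0.035,"wx":0,"wy":0,"wz":0,"grip":0.01},{"tx":0,"ty":0,"tz":-0.035,"wx":0,"wy":0,"wz":0,"grip":0.01},{"tx":0,"ty":0,"tz":-0.035,"wx":0,"wy":0,"wz":0,"grip":0.01},{"tx":0,"ty":0,"tz":-0.02,"wx":0,"wy":0,"wz":0,"grip":0.01},{"tx":-0.015,"ty":-0.014,"tz":0,"wx":0,"wy":0,"wz":0,"grip":0.01},{"tx":-0.025,"ty":-0.024,"tz":0,"wx":0,"wy":0,"wz":0,"grip":0.01},{"tx":-0.025,"ty":-0.024,"tz":0,"wx":0,"wy":0,"wz":0,"grip":0.01},{"tx":-0.025,"ty":-0.024,"tz":0,"wx":0,"wy":0,"wz":0,"grip":0.01},{"tx":-0.025,"ty":-0.024,"tz":0,"wx":0,"wy":0,"wz":0,"grip":0.01},{"tx":-0.025,"ty":-0.024,"tz":0,"wx":0,"wy":0,"wz":0,"grip":0.01},{"tx":-0.025,"ty":-0.024,"tz":0,"wx":0,"wy":0,"wz":0,"grip":0.01},{"tx":-0.025,"ty":-0.024,"tz":0,"wx":0,"wy":0,"wz":0,"grip":0.01},{"tx":-0.025,"ty":-0.024,"tz":0,"wx":0,"wy":0,"wz":0,"grip":0.01}]'; python3 -c "
from h import *
need([.437,.018,.21],[-3.1408,0.0008,-.164])
im=r.read_camera('top');cv2.imwrite('pics/t1.png',im[:,:,::-1])"
```

```text
time_s: 5.1
ee_pos: [0.4464, -0.0273, 0.2195]
eef_rot: [-3.14, 0.006, -0.58]
wrist_force: [0.6, 0.3, -3.0]
grip_width: 0.0143
t 5.1 pos [ 0.4464 -0.0273  0.2195] rot [-3.14    0.0062 -0.5802] F [ 0.6044  0.2924 -3.0044] M [ 0.0382 -0.0313  0.0079] g 0.014319682748221835
tool shift [-0.0326 -0.0327  0.0098] turn [-0.0023  0.0049 -0.4162] maxqd 0.8141485154267353
```

View pics/t1.png

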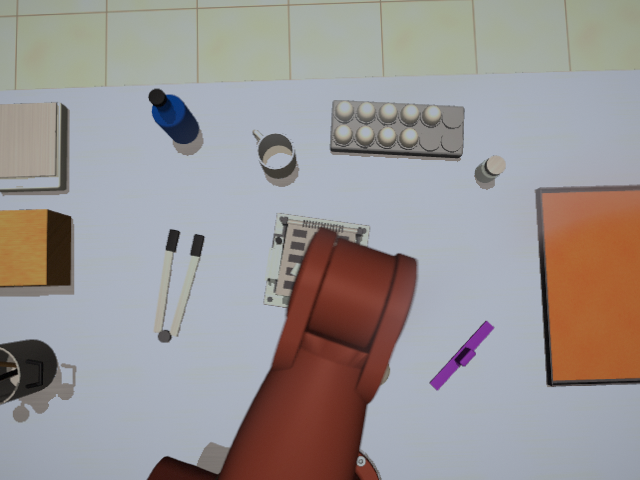

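```bash
python3 -m jog '[{"tx":-0.01,"ty":-0.01,"tz":0,"wx":0,"wy":0,"wz":-0.1,"grip":0.01},{"tx":0,"ty":0,"tz":0,"wx":0,"wy":0,"wz":-0.1,"grip":0.01},{"tx":0,"ty":0,"tz":0,"wx":0,"wy":0,"wz":-0.1,"grip":0.01},{"tx":0,"ty":0,"tz":0,"wx":0,"wy":0,"wz":-0.08,"grip":0.01},{"tx":0,"ty":0,"tz":0,"wx":0,"wy":0,"wz":0,"grip":0.01},{"tx":0,"ty":0,"tz":0,"wx":0,"wy":0,"wz":0,"grip":0.01}]'; python3 -c "
from h import *
need([.437,.018,.21],[-3.1408,0.0008,-.164])
c=cam('wrist');im=r.read_camera('wrist');cv2.imwrite('pics/w5.png',im[:,:,::-1])
a,b=np.cos(-.164),np.sin(-.164)
W=lambda x,y,z:(.512+a*x-b*y,.006+b*x+a*y,z)
print(proj('wrist',[W(-.077,.075,.116),W(-.077,-.075,.116),W(-.046,.078,.0628),W(-.046,.106,.0628),W(-.046,-.106,.0628),W(-.046,-.078,.0628),W(.02,-.106,.0628),W(.02,.106,.0628)],c))
"
```

```text
time_s: 5.65
ee_pos: [0.4401, -0.0027, 0.2203]
eef_rot: [-3.134, 0.006, -0.174]
wrist_force: [-0.6, 0.5, -1.9]
grip_width: 0.0137
t 5.65 pos [ 0.4401 -0.0027  0.2203] rot [-3.1344  0.0057 -0.1743] F [-0.5688  0.5449 -1.8767] M [-0.0193  0.0022  0.0161] g 0.013660776957490812
tool shift [-0.0066 -0.0198  0.0104] turn [-0.0064  0.0049 -0.0103] maxqd 0.024119293949550293
[[309.6297  86.8742]
 [314.1288 313.4522]
 [354.7765  89.5189]
 [355.23    47.2026]
 [352.4836 318.0512]
 [352.7716 287.8215]
 [429.4077 317.4851]
 [448.5864  45.6876]]
```

View pics/w5.png

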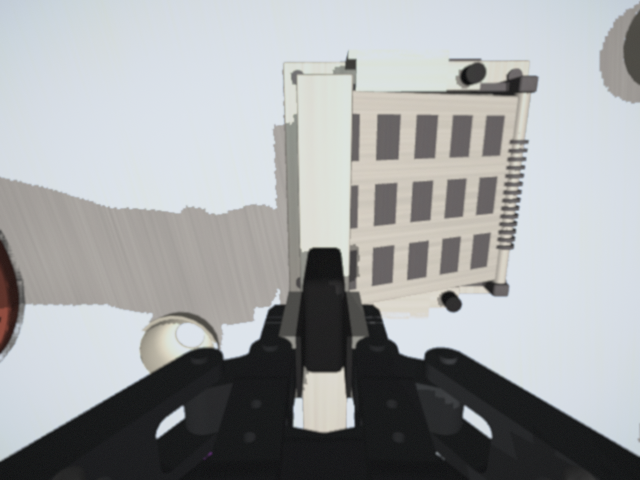

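```bash
python3 -c "
import cv2
a=cv2.imread('pics/w5.png')
cv2.imwrite('pics/c4.png',cv2.resize(a[40:115,270:370],(800,600),interpolation=cv2.INTER_CUBIC))
cv2.imwrite('pics/c5.png',cv2.resize(a[40:115,440:540],(800,600),interpolation=cv2.INTER_CUBIC))
from h import *
c=cam('wrist')
print(plane('wrist',[(285,63)],.008,c),plane('wrist',[(529,62)],.008,c))
"
```

```text
[[0.4291 0.1257 0.008 ]] [[0.6314 0.0899 0.008 ]]
```

View pics/c4.png

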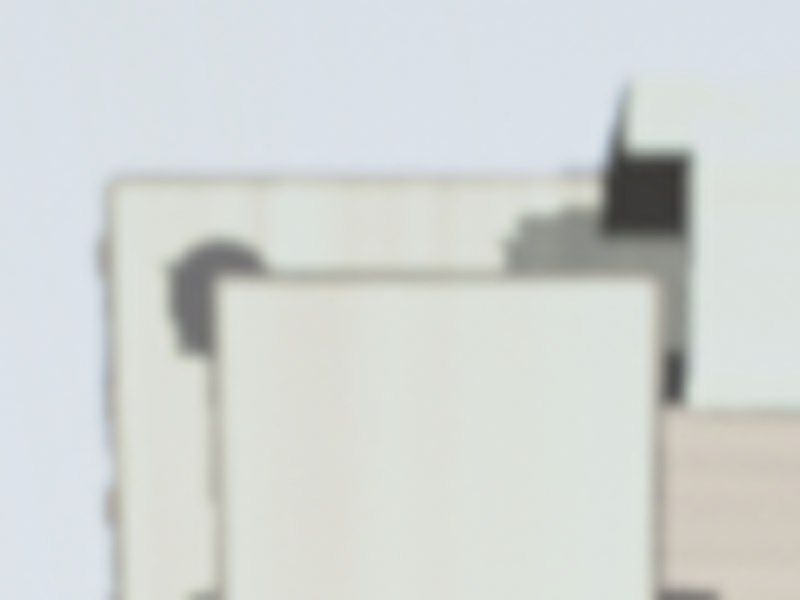

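View pics/c5.png

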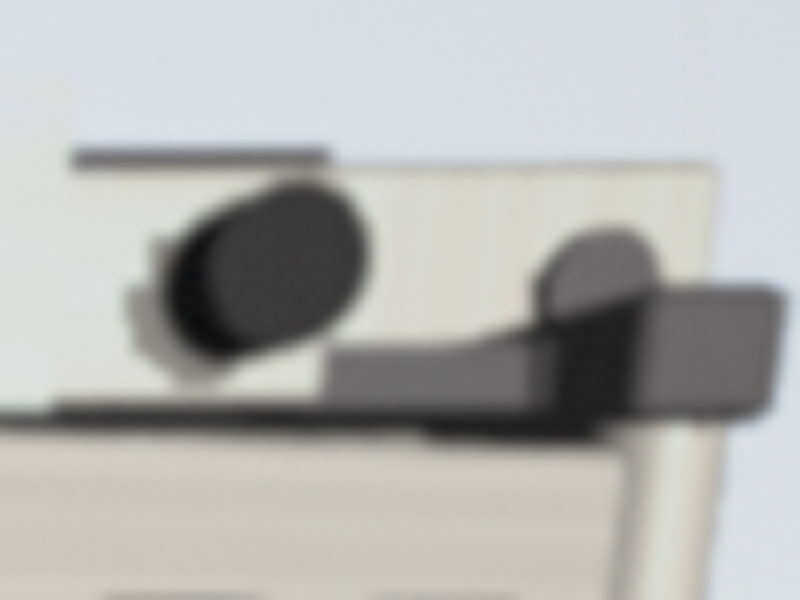

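```bash
python3 -c "
from h import *
c=cam('wrist');s=r.state()
z=s['ee_pos'][2]-.0285
px=[(296.9,74.3),(352,74.3),(302,258),(345.5,398),(303.5,398)]
P=plane('wrist',px,z,c)
R=Ro.from_euler('xyz',s['eef_rot'])
print(R.inv().apply(P-s['ee_pos']),s['ee_pos'])
print(plane('wrist',[(283.5,62),(528.9,60.1)],.008,c),plane('wrist',[(355.5,90.5)],.0628,c))
"
```

```text
[[-0.0107 -0.0926  0.0292]
 [ 0.0123 -0.0925  0.0291]
 [-0.0099 -0.0116  0.0286]
 [ 0.0119  0.0665  0.028 ]
 [-0.0104  0.0666  0.0281]] [ 0.4401 -0.0028  0.2202]
[[0.428  0.1267 0.008 ]
 [0.6313 0.0914 0.008 ]] [[0.4798 0.0896 0.0628]]
```

```bash
python3 -m jog '[{"tx":-0.004,"ty":-0.012,"tz":0.01,"wx":-0.006,"wy":0.005,"wz":-0.01,"grip":0.01},{"tx":-0.001,"ty":-0.01,"tz":0.015,"wx":0,"wy":0,"wz":0,"grip":0.01},{"tx":0,"ty":0,"tz":0.015,"wx":0,"wy":0,"wz":0,"grip":0.01},{"tx":0,"ty":0,"tz":0.005,"wx":0,"wy":0,"wz":0,"grip":0.01}]'; python3 -c "
from h import *
need([.438,.020,.16],[-3.1408,0.0008,-.165])"
```

```text
time_s: 6.03
ee_pos: [0.44, 0.0194, 0.1753]
eef_rot: [-3.141, -0.002, -0.177]
wrist_force: [-1.2, -0.9, -3.2]
grip_width: 0.014
t 6.0333 pos [0.44   0.0194 0.1753] rot [-3.1411 -0.0024 -0.177 ] F [-1.2057 -0.9437 -3.1635] M [0.051  0.0697 0.0379] g 0.013983180852714994
tool shift [-0.0021 -0.0002  0.0153] turn [ 0.0003 -0.0032 -0.012 ] maxqd 0.09120062591640858
```

```bash
python3 -m jog '[{"tx":-0.002,"ty":0,"tz":0.006,"wx":0,"wy":-0.003,"wz":-0.012,"grip":0.01},{"tx":0,"ty":0,"tz":0.006,"wx":0,"wy":0,"wz":0,"grip":0.01},{"tx":0,"ty":0,"tz":0.005,"wx":0,"wy":0,"wz":0,"grip":0.01},{"tx":0,"ty":0,"tz":0.004,"wx":0,"wy":0,"wz":0,"grip":0.01},{"tx":0,"ty":0,"tz":0.004,"wx":0,"wy":0,"wz":0,"grip":0.01}]'; python3 -c "
from h import *
need([.439,.020,.13],[-3.1408,0.0008,-.165])
im=r.read_camera('scene');cv2.imwrite('pics/s1.png',cv2.resize(im[150:330,240:430,::-1],None,fx=3,fy=3))"
```

```text
time_s: 6.45
ee_pos: [0.4379, 0.0189, 0.1491]
eef_rot: [-3.141, 0.001, -0.169]
wrist_force: [-3.9, 1.2, 4.6]
grip_width: 0.014
t 6.45 pos [0.4379 0.0189 0.1491] rot [-3.1411  0.0009 -0.1694] F [-3.8514  1.1662  4.6076] M [0.2933 0.9359 0.0182] g 0.0140207909237739
tool shift [ 0.0009 -0.0013  0.0191] turn [ 0.0003  0.0001 -0.0044] maxqd 0.08643783516316805
```

View pics/s1.png

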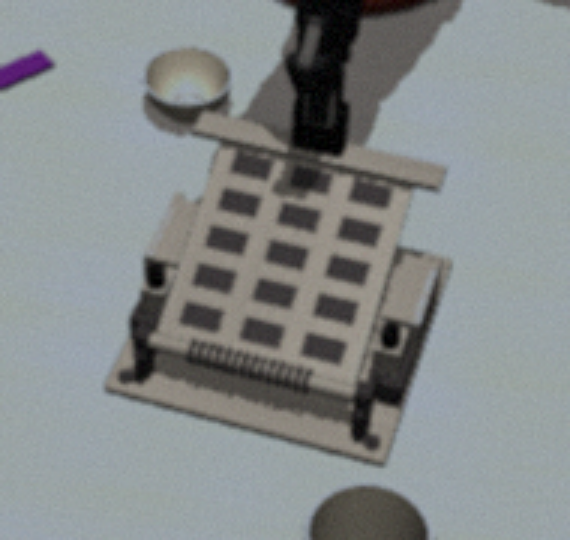

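```bash
python3 -m jog '[{"tx":0.001,"ty":-0.001,"tz":0.003,"wx":0,"wy":0,"wz":-0.004,"grip":0.01},{"tx":0,"ty":0,"tz":0.004,"wx":0,"wy":0,"wz":0,"grip":0.01},{"tx":0,"ty":0,"tz":0.004,"wx":0,"wy":0,"wz":0,"grip":0.01},{"tx":0,"ty":0,"tz":0.004,"wx":0,"wy":0,"wz":0,"grip":0.01},{"tx":0,"ty":0,"tz":0.004,"wx":0,"wy":0,"wz":0,"grip":0.01}]'; python3 -c "
from h import *
need([.439,.020,.0845],[-3.1408,0.0008,-.165])"
```

```text
time_s: 6.92
ee_pos: [0.4391, 0.0195, 0.1307]
eef_rot: [3.141, 0.0, -0.165]
wrist_force: [-3.7, 0.9, 3.6]
grip_width: 0.0141
t 6.9167 pos [0.4391 0.0195 0.1307] rot [ 3.1414  0.0002 -0.1654] F [-3.737   0.8939  3.6399] M [ 0.1205  1.0161 -0.0132] g 0.014117747501307997
tool shift [-0.0002 -0.0005  0.0462] turn [ 0.001  -0.0006 -0.0004] maxqd 0.09237581675771304
```

```bash
python3 -m jog '[{"tx":0,"ty":-0.0005,"tz":0.004,"wx":0.001,"wy":0,"wz":0,"grip":0.01},{"tx":0,"ty":0,"tz":0.004,"wx":0,"wy":0,"wz":0,"grip":0.01},{"tx":0,"ty":0,"tz":0.004,"wx":0,"wy":0,"wz":0,"grip":0.01},{"tx":0,"ty":0,"tz":0.004,"wx":0,"wy":0,"wz":0,"grip":0.01},{"tx":0,"ty":0,"tz":0.004,"wx":0,"wy":0,"wz":0,"grip":0.01},{"tx":0,"ty":0,"tz":0.004,"wx":0,"wy":0,"wz":0,"grip":0.01},{"tx":0,"ty":0,"tz":0.004,"wx":0,"wy":0,"wz":0,"grip":0.01}]'; python3 -c "
from h import *
need([.439,.020,.0845],[-3.1408,0.0008,-.165])"
```

```text
time_s: 7.5
ee_pos: [0.4397, 0.02, 0.1001]
eef_rot: [-3.141, -0.001, -0.165]
wrist_force: [-2.9, 0.3, 4.2]
grip_width: 0.0139
t 7.5 pos [0.4397 0.02   0.1001] rot [-3.1407 -0.0012 -0.1654] F [-2.8769  0.3416  4.2243] M [0.1745 0.9351 0.0254] g 0.013854747683210097
tool shift [-0.0007  0.0001  0.0156] turn [-0.0001 -0.002  -0.0004] maxqd 0.10045180115335706
```

```bash
python3 -m jog '[{"tx":-0.0005,"ty":0,"tz":0.004,"wx":0,"wy":-0.002,"wz":0,"grip":0.01},{"tx":0,"ty":0,"tz":0.003,"wx":0,"wy":0,"wz":0,"grip":0.01},{"tx":0,"ty":0,"tz":0.003,"wx":0,"wy":0,"wz":0,"grip":0.01},{"tx":0,"ty":0,"tz":0.002,"wx":0,"wy":0,"wz":0,"grip":0.01}]'; python3 -c "
from h import *
need([.439,.020,.0845],[-3.1408,0.0008,-.165])
im=r.read_camera('scene');cv2.imwrite('pics/s2.png',cv2.resize(im[170:320,260:410,::-1],None,fx=4,fy=4,interpolation=cv2.INTER_CUBIC))"
```

```text
time_s: 7.83
ee_pos: [0.439, 0.0201, 0.0862]
eef_rot: [-3.141, 0.001, -0.165]
wrist_force: [-2.2, 0.7, 4.3]
grip_width: 0.0144
t 7.8333 pos [0.439  0.0201 0.0862] rot [-3.1407  0.0015 -0.1654] F [-2.201   0.6798  4.3117] M [0.0856 0.7113 0.0246] g 0.014392108817547674
tool shift [0.     0.0001 0.0017] turn [-0.0001  0.0007 -0.0004] maxqd 0.04803418460549124
```

View pics/s2.png

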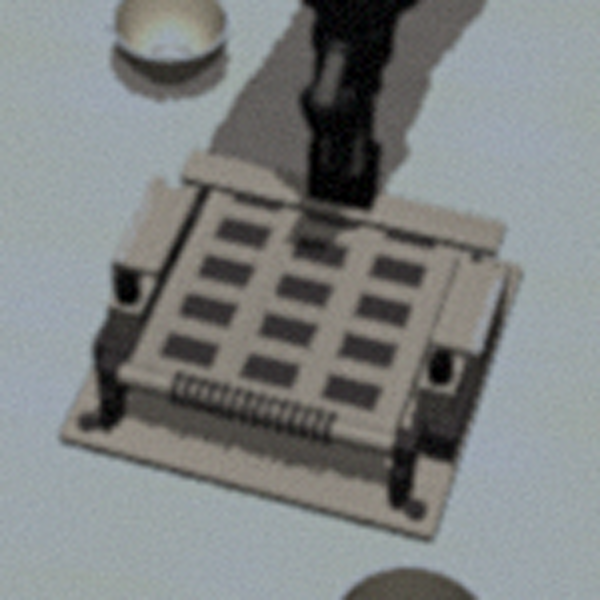

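```bash
python3 -m jog '[{"tx":0,"ty":0,"tz":0.001,"wx":0,"wy":0,"wz":0,"grip":0.01},{"tx":0,"ty":0,"tz":0.001,"wx":0,"wy":0,"wz":0,"grip":0.01}]'; python3 -c "
from h import *
need([.439,.020,.0845],[-3.1408,0.0008,-.165])"
python3 -m jog '[{"tx":0,"ty":0,"tz":0.001,"wx":0,"wy":0,"wz":0,"grip":0.01}]'
python3 -m jog '[{"tx":0,"ty":0,"tz":0.001,"wx":0,"wy":0,"wz":0,"grip":0.01}]'
```

```text
time_s: 8.05
ee_pos: [0.439, 0.0202, 0.0839]
eef_rot: [-3.141, 0.002, -0.165]
wrist_force: [-5.1, 1.2, 12.9]
grip_width: 0.0136
t 8.05 pos [0.439  0.0202 0.0839] rot [-3.1406  0.0015 -0.1655] F [-5.1154  1.2431 12.8507] M [0.2841 1.3623 0.0303] g 0.013570740516177024
tool shift [ 0.      0.0002 -0.0006] turn [-0.0002  0.0007 -0.0005] maxqd 0.01069184188078499
time_s: 8.13
ee_pos: [0.439, 0.0201, 0.0836]
eef_rot: [-3.141, 0.001, -0.165]
wrist_force: [-8.3, 1.4, 18.2]
grip_width: 0.0138
time_s: 8.22
ee_pos: [0.439, 0.0201, 0.0837]
eef_rot: [-3.141, 0.001, -0.165]
wrist_force: [-9.3, 1.4, 16.4]
grip_width: 0.014
```

```bash
python3 -m jog '[{"tx":0.001,"ty":0,"tz":-0.0003,"wx":0,"wy":0,"wz":0,"grip":0.01},{"tx":0.002,"ty":0,"tz":0,"wx":0,"wy":0,"wz":0,"grip":0.01},{"tx":0.002,"ty":0,"tz":0,"wx":0,"wy":0,"wz":0,"grip":0.01}]';python3 -c "
from h import *
need([.439,.020,.0838],[-3.1408,0.0008,-.165])"
```

```text
time_s: 8.47
ee_pos: [0.4437, 0.0194, 0.0848]
eef_rot: [-3.141, 0.001, -0.165]
wrist_force: [-2.8, 0.9, 3.2]
grip_width: 0.0138
t 8.4667 pos [0.4437 0.0194 0.0848] rot [-3.1411  0.0014 -0.165 ] F [-2.7918  0.9193  3.1564] M [0.2032 0.8916 0.0267] g 0.013800615021220512
tool shift [-0.0047  0.0002  0.001 ] turn [ 0.0003  0.0006 -0.    ] maxqd 0.08407216460877409
```

```bash
python3 -m jog '[{"tx":0.001,"ty":0,"tz":0.001,"wx":0,"wy":0,"wz":0,"grip":0.01},{"tx":0.002,"ty":0,"tz":0.0008,"wx":0,"wy":0,"wz":0,"grip":0.01},{"tx":0.002,"ty":0,"tz":0.0005,"wx":0,"wy":0,"wz":0,"grip":0.01}]';python3 -c "
from h import *
need([.439,.020,.0838],[-3.1408,0.0008,-.165])"
```

```text
time_s: 8.72
ee_pos: [0.4475, 0.0188, 0.0839]
eef_rot: [-3.142, 0.005, -0.165]
wrist_force: [-10.3, 1.8, 15.1]
grip_width: 0.0139
t 8.7167 pos [0.4475 0.0188 0.0839] rot [-3.1415  0.0045 -0.1648] F [-10.3096   1.7552  15.1414] M [ 0.3971  2.3752 -0.0096] g 0.01394381574111943
tool shift [-0.0086  0.0003  0.0001] turn [0.0007 0.0037 0.0002] maxqd 0.08307235596821914
```

```bash
python3 -m jog '[{"tx":0.002,"ty":0,"tz":0.0002,"wx":0,"wy":0.003,"wz":0,"grip":0.01},{"tx":0.002,"ty":0,"tz":0.0003,"wx":0,"wy":0,"wz":0,"grip":0.01}]';python3 -c "
from h import *
need([.439,.020,.0838],[-3.1408,0.0008,-.165])"
```

```text
time_s: 8.88
ee_pos: [0.4511, 0.0183, 0.0841]
eef_rot: [3.141, 0.003, -0.165]
wrist_force: [-6.5, 1.1, 7.6]
grip_width: 0.0141
t 8.8833 pos [0.4511 0.0183 0.0841] rot [ 3.1415  0.0028 -0.1647] F [-6.5126  1.071   7.5956] M [0.2375 1.4242 0.0539] g 0.014118384480755527
tool shift [-0.0122  0.0003  0.0003] turn [0.0009 0.002  0.0003] maxqd 0.09245597783986453
```

```bash
python3 -m jog '[{"tx":0.002,"ty":0,"tz":0.0004,"wx":0.001,"wy":0.002,"wz":0,"grip":0.01},{"tx":0.002,"ty":0,"tz":0.0005,"wx":0,"wy":0,"wz":0,"grip":0.01}]';python3 -m jog '[{"tx":0.002,"ty":0,"tz":0.0005,"wx":0,"wy":0,"wz":0,"grip":0.01},{"tx":0.002,"ty":0,"tz":0.0005,"wx":0,"wy":0,"wz":0,"grip":0.01}]';python3 -c "
from h import *
need([.439,.020,.0838],[-3.1408,0.0008,-.165])
im=r.read_camera('scene');cv2.imwrite('pics/s3.png',cv2.resize(im[170:320,260:410,::-1],None,fx=4,fy=4,interpolation=cv2.INTER_CUBIC))
im=r.read_camera('wrist');cv2.imwrite('pics/w6.png',im[:,:,::-1])"
```

```text
time_s: 9.05
ee_pos: [0.4546, 0.0178, 0.0839]
eef_rot: [-3.141, 0.002, -0.164]
wrist_force: [-9.7, 1.5, 15.3]
grip_width: 0.0143
time_s: 9.22
ee_pos: [0.4579, 0.0172, 0.084]
eef_rot: [-3.141, 0.004, -0.164]
wrist_force: [-8.7, 1.2, 14.1]
grip_width: 0.0139
t 9.2167 pos [0.4579 0.0172 0.084 ] rot [-3.1411  0.0043 -0.1643] F [-8.7346  1.1761 14.0915] M [ 0.3385  2.18   -0.0045] g 0.013859536696064963
tool shift [-0.0191  0.0004  0.0003] turn [0.0003 0.0035 0.0007] maxqd 0.08541093957694254
```

View pics/s3.png

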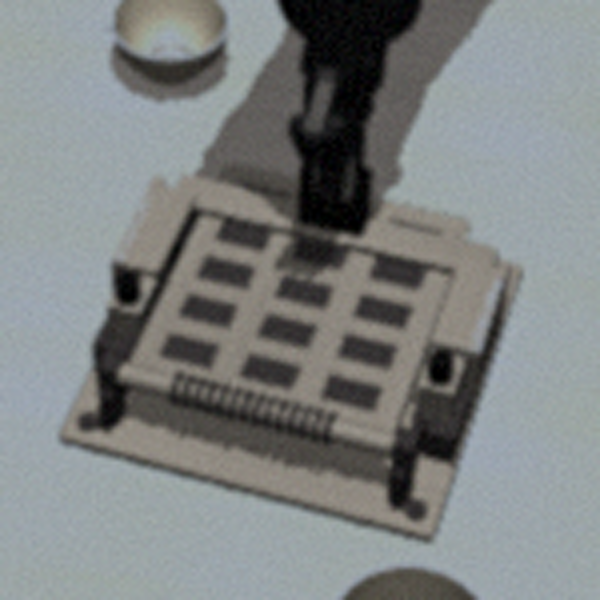

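View pics/w6.png

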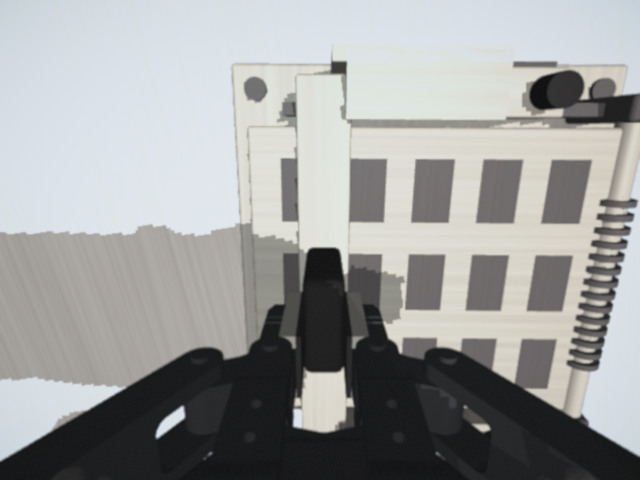

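```bash
python3 -m jog '[{"tx":0.003,"ty":0,"tz":0.0003,"wx":0,"wy":0.004,"wz":0,"grip":0.01},{"tx":0.003,"ty":0,"tz":0.0005,"wx":0,"wy":0,"wz":0,"grip":0.01},{"tx":0.003,"ty":0,"tz":0.0004,"wx":0,"wy":0.001,"wz":0,"grip":0.01}]';python3 -c "
from h import *
need([.439,.020,.0838],[-3.1408,0.0008,-.165])"
```

```text
time_s: 9.57
ee_pos: [0.4661, 0.016, 0.084]
eef_rot: [-3.141, 0.001, -0.164]
wrist_force: [-8.5, 0.4, 11.4]
grip_width: 0.014
t 9.5667 pos [0.4661 0.016  0.084 ] rot [-3.1414  0.0014 -0.164 ] F [-8.5207  0.3933 11.3813] M [0.3029 1.9081 0.0381] g 0.013961032543434278
tool shift [-0.0273  0.0005  0.0003] turn [0.0006 0.0006 0.001 ] maxqd 0.10265882960613804
```

```bash
python3 -m jog '[{"tx":0.003,"ty":0,"tz":0.0004,"wx":0,"wy":0.001,"wz":-0.001,"grip":0.01},{"tx":0.002,"ty":0,"tz":0.0005,"wx":0,"wy":0.001,"wz":0,"grip":0.01},{"tx":0.002,"ty":0,"tz":0.0004,"wx":0,"wy":0.001,"wz":0,"grip":0.01}]';python3 -c "
from h import *
need([.439,.020,.0838],[-3.1408,0.0008,-.165])"; python3 -m jog '[{"tx":0.002,"ty":0,"tz":0.0004,"wx":0,"wy":0.001,"wz":0,"grip":0.01}]'; python3 -m jog '[{"tx":0.002,"ty":0,"tz":0.0004,"wx":0,"wy":0.001,"wz":0,"grip":0.01}]'
```

```text
time_s: 9.82
ee_pos: [0.4724, 0.015, 0.0841]
eef_rot: [3.141, 0.001, -0.163]
wrist_force: [-7.3, 1.3, 11.6]
grip_width: 0.0144
t 9.8167 pos [0.4724 0.015  0.0841] rot [ 3.1414  0.0006 -0.1628] F [-7.3474  1.2523 11.6218] M [ 0.3383  1.941  -0.0653] g 0.014438883784775546
tool shift [-0.0338  0.0005  0.0003] turn [ 0.001  -0.0002  0.0022] maxqd 0.06841667500829039
time_s: 9.9
ee_pos: [0.4742, 0.0147, 0.0841]
eef_rot: [3.141, 0.0, -0.163]
wrist_force: [-7.6, 1.0, 11.0]
grip_width: 0.014
time_s: 9.98
ee_pos: [0.476, 0.0145, 0.0841]
eef_rot: [3.141, 0.0, -0.163]
wrist_force: [-7.5, 1.3, 11.9]
grip_width: 0.014
```

```bash
python3 -m jog '[{"tx":0.002,"ty":0,"tz":0.0003,"wx":0,"wy":0.0005,"wz":0.002,"grip":0.01}]'; python3 -m jog '[{"tx":0.002,"ty":0,"tz":0.0004,"wx":0,"wy":0.001,"wz":0,"grip":0.01}]'; python3 -m jog '[{"tx":0.002,"ty":0,"tz":0.0004,"wx":0,"wy":0.001,"wz":0,"grip":0.01}]'; python3 -m jog '[{"tx":0.002,"ty":0,"tz":0.0004,"wx":0,"wy":0.001,"wz":0,"grip":0.01}]'
```

```text
time_s: 10.07
ee_pos: [0.4777, 0.0142, 0.0841]
eef_rot: [3.141, 0.0, -0.165]
wrist_force: [-7.1, 1.0, 9.6]
grip_width: 0.0138
time_s: 10.15
ee_pos: [0.4795, 0.014, 0.0841]
eef_rot: [3.141, 0.0, -0.165]
wrist_force: [-7.3, 1.8, 12.0]
grip_width: 0.0139
time_s: 10.23
ee_pos: [0.4812, 0.0137, 0.0841]
eef_rot: [3.141, -0.0, -0.164]
wrist_force: [-7.7, 0.8, 12.7]
grip_width: 0.0143
time_s: 10.32
ee_pos: [0.483, 0.0134, 0.0841]
eef_rot: [3.141, -0.0, -0.164]
wrist_force: [-8.5, 1.4, 11.2]
grip_width: 0.0141
```

```bash
python3 -m jog '[{"tx":0.002,"ty":0,"tz":0.0003,"wx":0,"wy":0.0005,"wz":0.001,"grip":0.01}]'; python3 -m jog '[{"tx":0.002,"ty":0,"tz":0.0003,"wx":0,"wy":0.001,"wz":0,"grip":0.01}]'; python3 -m jog '[{"tx":0.002,"ty":0,"tz":0.0003,"wx":0,"wy":0.001,"wz":0,"grip":0.01}]'; python3 -m jog '[{"tx":0.002,"ty":0,"tz":0.0003,"wx":0,"wy":0.001,"wz":0,"grip":0.01}]'; python3 -c "
from h import *
need([.439,.020,.0838],[-3.1408,0.0008,-.165])"
```

```text
time_s: 10.4
ee_pos: [0.4847, 0.0132, 0.0841]
eef_rot: [3.141, -0.0, -0.165]
wrist_force: [-6.6, -0.3, 9.3]
grip_width: 0.0141
time_s: 10.48
ee_pos: [0.4862, 0.013, 0.0841]
eef_rot: [3.141, 0.0, -0.165]
wrist_force: [-10.3, 1.6, 11.9]
grip_width: 0.014
time_s: 10.57
ee_pos: [0.4876, 0.0127, 0.0841]
eef_rot: [3.141, 0.001, -0.165]
wrist_force: [-9.2, 1.9, 12.3]
grip_width: 0.0142
time_s: 10.65
ee_pos: [0.4889, 0.0125, 0.0841]
eef_rot: [3.14, 0.002, -0.166]
wrist_force: [-10.7, 1.6, 13.3]
grip_width: 0.0142
t 10.65 pos [0.4889 0.0125 0.0841] rot [ 3.1404  0.0015 -0.1656] F [-10.6719   1.5762  13.3077] M [ 0.3761  2.5395 -0.1971] g 0.014174316471218657
tool shift [-0.0504  0.0009  0.0004] turn [ 0.002   0.0007 -0.0006] maxqd 0.06411691088136144
```

```bash
python3 -m jog '[{"tx":0.002,"ty":0,"tz":0.0002,"wx":0.001,"wy":0.001,"wz":0,"grip":0.01}]'; python3 -m jog '[{"tx":0.002,"ty":0,"tz":0.0002,"wx":0,"wy":0.001,"wz":0,"grip":0.01}]'; python3 -m jog '[{"tx":0.002,"ty":0,"tz":0.0002,"wx":0,"wy":0.001,"wz":0,"grip":0.01}]'; python3 -c "
from h import *
need([.439,.020,.0838],[-3.1408,0.0008,-.165])"
```

```text
time_s: 10.73
ee_pos: [0.49, 0.0124, 0.0842]
eef_rot: [3.141, 0.003, -0.166]
wrist_force: [-11.0, 1.1, 11.8]
grip_width: 0.014
time_s: 10.82
ee_pos: [0.4911, 0.0121, 0.0842]
eef_rot: [3.141, 0.004, -0.166]
wrist_force: [-11.7, 1.0, 13.1]
grip_width: 0.0138
time_s: 10.9
ee_pos: [0.4919, 0.012, 0.0842]
eef_rot: [3.141, 0.006, -0.166]
wrist_force: [-15.7, 0.9, 17.6]
grip_width: 0.0142
t 10.9 pos [0.4919 0.012  0.0842] rot [ 3.1408  0.0056 -0.1661] F [-15.6994   0.8511  17.5955] M [ 0.5034  3.7946 -0.1976] g 0.014200241938913536
tool shift [-0.0534  0.0009  0.0007] turn [ 0.0016  0.0048 -0.0011] maxqd 0.061132412731231066
```

```bash
python3 -m jog '[{"tx":0.0003,"ty":0,"tz":-0.0002,"wx":0,"wy":0.002,"wz":-0.001,"grip":0.01}]'; python3 -c "
from h import *
need([.439,.020,.0838],[-3.1408,0.0008,-.165])"; python3 -m jog '[{"tx":0.001,"ty":0,"tz":0,"wx":0,"wy":0.002,"wz":0,"grip":0.01}]';python3 -c "
from h import *
need([.439,.020,.0838],[-3.1408,0.0008,-.165])"
```

```text
time_s: 10.98
ee_pos: [0.4913, 0.0121, 0.0843]
eef_rot: [3.141, 0.006, -0.165]
wrist_force: [-5.9, 0.4, 5.6]
grip_width: 0.0138
t 10.9833 pos [0.4913 0.0121 0.0843] rot [ 3.1407  0.0061 -0.1654] F [-5.9359  0.4388  5.6189] M [ 0.0976  1.2217 -0.167 ] g 0.013776551799995582
tool shift [-0.0528  0.0008  0.0008] turn [ 0.0017  0.0053 -0.0004] maxqd 0.026290954395093553
time_s: 11.07
ee_pos: [0.4915, 0.0121, 0.0843]
eef_rot: [3.141, 0.006, -0.166]
wrist_force: [-8.9, 1.7, 10.6]
grip_width: 0.0139
t 11.0667 pos [0.4915 0.0121 0.0843] rot [ 3.1405  0.0059 -0.1655] F [-8.933   1.6929 10.6372] M [ 0.3409  2.2156 -0.1217] g 0.013947201492870459
tool shift [-0.0531  0.0008  0.0008] turn [ 0.0018  0.0051 -0.0005] maxqd 0.011863997478038112
```

```bash
python3 -m jog '[{"tx":0.0018,"ty":0,"tz":-0.0001,"wx":0.001,"wy":0.003,"wz":0,"grip":0.01}]'; python3 -m jog '[{"tx":0.002,"ty":0,"tz":-0.0001,"wx":0.001,"wy":0.003,"wz":0,"grip":0.01}]';python3 -c "
from h import *
need([.439,.020,.0838],[-3.1408,0.0008,-.165])"
```

```text
time_s: 11.15
ee_pos: [0.4919, 0.0121, 0.0843]
eef_rot: [3.141, 0.006, -0.166]
wrist_force: [-14.7, 1.8, 14.3]
grip_width: 0.0139
time_s: 11.23
ee_pos: [0.492, 0.012, 0.0843]
eef_rot: [-3.141, 0.007, -0.166]
wrist_force: [-15.4, 1.0, 16.1]
grip_width: 0.0139
t 11.2333 pos [0.492  0.012  0.0843] rot [-3.1411  0.0073 -0.1658] F [-15.3544   0.9795  16.0827] M [ 0.4791  3.8163 -0.2181] g 0.013924376575785647
tool shift [-0.0536  0.0009  0.0009] turn [ 0.0003  0.0065 -0.0008] maxqd 0.025209232212814334
```

```bash
python3 -m jog '[{"tx":0.0012,"ty":0,"tz":-0.0006,"wx":0,"wy":0.004,"wz":0,"grip":0.01}]'; python3 -m jog '[{"tx":0.0016,"ty":0,"tz":-0.0004,"wx":0,"wy":0.003,"wz":0,"grip":0.01}]';python3 -c "
from h import *
need([.439,.020,.0838],[-3.1408,0.0008,-.165])
im=r.read_camera('scene');cv2.imwrite('pics/s4.png',cv2.resize(im[170:320,260:410,::-1],None,fx=4,fy=4,interpolation=cv2.INTER_CUBIC))
im=r.read_camera('wrist');cv2.imwrite('pics/w7.png',im[:,:,::-1])"
```

```text
time_s: 11.32
ee_pos: [0.4916, 0.0121, 0.0844]
eef_rot: [-3.141, 0.007, -0.166]
wrist_force: [-7.9, 0.8, 4.3]
grip_width: 0.0141
time_s: 11.4
ee_pos: [0.4917, 0.0121, 0.0844]
eef_rot: [-3.141, 0.007, -0.166]
wrist_force: [-10.8, 1.5, 9.9]
grip_width: 0.0142
t 11.4 pos [0.4917 0.0121 0.0844] rot [-3.1415  0.0074 -0.1662] F [-10.8265   1.4653   9.9435] M [ 0.3198  2.6195 -0.1273] g 0.014214951900515879
tool shift [-0.0533  0.0009  0.001 ] turn [ 0.0007  0.0066 -0.0012] maxqd 0.014463666511722218
```

View pics/s4.png

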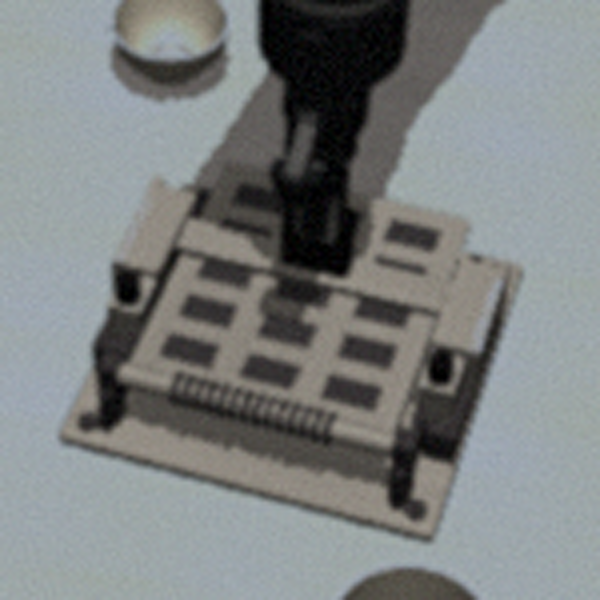

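View pics/w7.png

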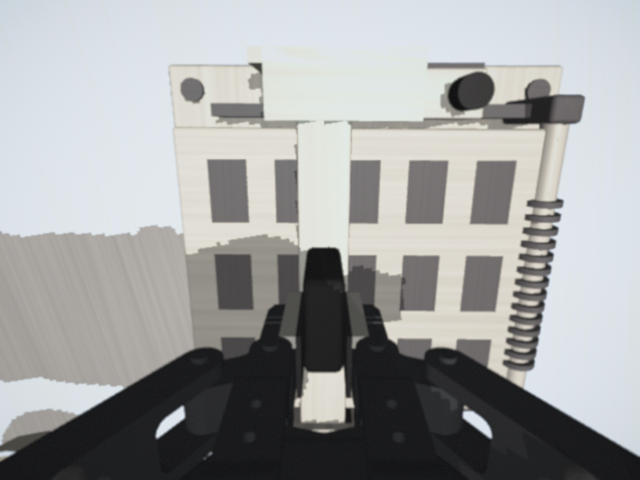

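```bash
python3 -m jog '[{"tx":0.0015,"ty":0,"tz":-0.0008,"wx":0,"wy":0.004,"wz":-0.001,"grip":0.01}]'; python3 -m jog '[{"tx":0.0012,"ty":0,"tz":-0.0008,"wx":0,"wy":0.004,"wz":0,"grip":0.01}]'; python3 -m jog '[{"tx":0.0012,"ty":0,"tz":-0.001,"wx":0,"wy":0.004,"wz":0,"grip":0.01}]';python3 -c "
from h import *
need([.439,.020,.0838],[-3.1408,0.0008,-.165])"
```

```text
time_s: 11.58
ee_pos: [0.4916, 0.0121, 0.0844]
eef_rot: [3.142, 0.007, -0.165]
wrist_force: [-8.6, 1.2, 4.5]
grip_width: 0.014
time_s: 11.67
ee_pos: [0.4915, 0.0121, 0.0845]
eef_rot: [3.141, 0.006, -0.166]
wrist_force: [-7.5, 1.7, 5.3]
grip_width: 0.0137
time_s: 11.75
ee_pos: [0.4914, 0.0121, 0.0847]
eef_rot: [3.141, 0.005, -0.166]
wrist_force: [-7.0, -0.0, 4.3]
grip_width: 0.014
t 11.75 pos [0.4914 0.0121 0.0847] rot [ 3.1413  0.0052 -0.1659] F [-7.0246 -0.049   4.2863] M [ 0.1991  1.8026 -0.1525] g 0.013995894786420403
tool shift [-0.053   0.0009  0.0012] turn [ 0.0011  0.0044 -0.0009] maxqd 0.020144485795626978
```

```bash
python3 -m jog '[{"tx":0.0018,"ty":0,"tz":-0.001,"wx":0,"wy":0.003,"wz":-0.001,"grip":0.01}]'; python3 -m jog '[{"tx":0.0018,"ty":0,"tz":-0.001,"wx":0,"wy":0.003,"wz":0,"grip":0.01}]'; python3 -m jog '[{"tx":0.0018,"ty":0,"tz":-0.001,"wx":0,"wy":0.003,"wz":0,"grip":0.01}]';python3 -c "
from h import *
need([.439,.020,.0838],[-3.1408,0.0008,-.165])"
```

```text
time_s: 11.83
ee_pos: [0.4917, 0.0121, 0.0848]
eef_rot: [3.141, 0.006, -0.165]
wrist_force: [-9.8, 1.3, 4.7]
grip_width: 0.0143
time_s: 11.92
ee_pos: [0.4917, 0.0121, 0.0849]
eef_rot: [3.141, 0.007, -0.165]
wrist_force: [-10.2, 0.3, 5.0]
grip_width: 0.0138
time_s: 12.0
ee_pos: [0.4917, 0.0121, 0.0849]
eef_rot: [3.141, 0.008, -0.166]
wrist_force: [-10.0, 0.7, 6.1]
grip_width: 0.014
t 12.0 pos [0.4917 0.0121 0.0849] rot [ 3.141   0.008  -0.1655] F [-9.9611  0.7027  6.129 ] M [ 0.2391  2.436  -0.1599] g 0.014021999690853689
tool shift [-0.0533  0.0009  0.0015] turn [ 0.0014  0.0072 -0.0005] maxqd 0.021307574020346946
```

```bash
python3 -m jog '[{"tx":0.0018,"ty":0,"tz":-0.0018,"wx":0.001,"wy":0.006,"wz":-0.001,"grip":0.01}]'; python3 -m jog '[{"tx":0.0018,"ty":0,"tz":-0.0018,"wx":0,"wy":0.006,"wz":0,"grip":0.01}]'; python3 -m jog '[{"tx":0.0018,"ty":0,"tz":-0.0015,"wx":0,"wy":0.006,"wz":0,"grip":0.01}]';python3 -c "
from h import *
need([.439,.020,.0838],[-3.1408,0.0008,-.165])"
```

```text
time_s: 12.08
ee_pos: [0.4917, 0.0121, 0.0854]
eef_rot: [-3.141, 0.007, -0.165]
wrist_force: [-8.6, 0.1, 2.4]
grip_width: 0.0136
time_s: 12.17
ee_pos: [0.4918, 0.0121, 0.086]
eef_rot: [-3.141, 0.005, -0.165]
wrist_force: [-7.4, 0.8, -2.0]
grip_width: 0.0144
time_s: 12.25
ee_pos: [0.4917, 0.0121, 0.086]
eef_rot: [-3.141, 0.003, -0.165]
wrist_force: [-7.2, 1.2, -0.9]
grip_width: 0.0141
t 12.25 pos [0.4917 0.0121 0.086 ] rot [-3.1414  0.003  -0.1655] F [-7.2282  1.2323 -0.915 ] M [ 0.2415  2.0206 -0.1223] g 0.014097880430408664
tool shift [-0.0533  0.0009  0.0024] turn [ 0.0006  0.0022 -0.0005] maxqd 0.02936599454010247
```

```bash
python3 -m jog '[{"tx":0.0028,"ty":0,"tz":-0.0004,"wx":0,"wy":0.004,"wz":0,"grip":0.01}]'; python3 -m jog '[{"tx":0.003,"ty":0,"tz":-0.0006,"wx":0,"wy":0.004,"wz":0,"grip":0.01}]'; python3 -c "
from h import *
need([.439,.020,.0838],[-3.1408,0.0008,-.165])"
```

```text
time_s: 12.33
ee_pos: [0.4922, 0.012, 0.0855]
eef_rot: [3.141, 0.004, -0.166]
wrist_force: [-17.7, 1.4, 16.1]
grip_width: 0.0139
time_s: 12.42
ee_pos: [0.4924, 0.012, 0.0854]
eef_rot: [3.141, 0.006, -0.166]
wrist_force: [-18.7, 1.2, 15.3]
grip_width: 0.0144
t 12.4167 pos [0.4924 0.012  0.0854] rot [ 3.1411  0.0063 -0.1658] F [-18.7311   1.2251  15.2957] M [ 0.5155  4.5338 -0.189 ] g 0.014353711884703219
tool shift [-0.0539  0.0009  0.002 ] turn [ 0.0012  0.0055 -0.0008] maxqd 0.04619841820697395
```

```bash
python3 -m jog '[{"tx":0.0014,"ty":0,"tz":-0.001,"wx":0,"wy":0.004,"wz":0,"grip":0.01},{"tx":0.0014,"ty":0,"tz":-0.001,"wx":0,"wy":0.004,"wz":0,"grip":0.01}]'; python3 -m jog '[{"tx":0.0014,"ty":0,"tz":-0.001,"wx":0,"wy":0.004,"wz":0,"grip":0.01}]'; python3 -c "
from h import *
need([.439,.020,.0838],[-3.1408,0.0008,-.165])"
```

```text
time_s: 12.58
ee_pos: [0.4918, 0.0121, 0.0855]
eef_rot: [3.141, 0.006, -0.166]
wrist_force: [-4.9, 0.7, 1.5]
grip_width: 0.0138
time_s: 12.67
ee_pos: [0.4918, 0.012, 0.0855]
eef_rot: [3.141, 0.006, -0.166]
wrist_force: [-7.1, -0.1, 2.8]
grip_width: 0.0138
t 12.6667 pos [0.4918 0.012  0.0855] rot [ 3.1407  0.0057 -0.1665] F [-7.0668 -0.0851  2.7722] M [ 0.2251  1.8527 -0.1319] g 0.013820820089850371
tool shift [-0.0534  0.0009  0.002 ] turn [ 0.0017  0.0049 -0.0015] maxqd 0.012514879793412335
```

```bash
python3 -m jog '[{"tx":0.0014,"ty":0,"tz":-0.0012,"wx":0.001,"wy":0.004,"wz":0,"grip":0.01},{"tx":0.0014,"ty":0,"tz":-0.0012,"wx":0,"wy":0.004,"wz":0,"grip":0.01}]'; python3 -m jog '[{"tx":0.001,"ty":0,"tz":0,"wx":0,"wy":0,"wz":0,"grip":0.02}]'  20; python3 -m jog '[{"tx":0,"ty":0,"tz":0,"wx":0,"wy":0,"wz":0,"grip":0.03}]';python3 -c "
from h import *
need([.439,.020,.0838],[-3.1408,0.0008,-.165])"
```

```text
time_s: 12.83
ee_pos: [0.4918, 0.0121, 0.0855]
eef_rot: [-3.142, 0.005, -0.167]
wrist_force: [-6.6, 1.6, 1.7]
grip_width: 0.014
time_s: 12.92
ee_pos: [0.4925, 0.012, 0.0848]
eef_rot: [-3.141, 0.005, -0.167]
wrist_force: [-0.2, -0.1, 0.1]
grip_width: 0.0201
time_s: 13.0
ee_pos: [0.4929, 0.0119, 0.0844]
eef_rot: [-3.141, 0.005, -0.167]
wrist_force: [0.4, 0.2, -0.3]
grip_width: 0.0299
t 13.0 pos [0.4929 0.0119 0.0844] rot [-3.1414  0.005  -0.167 ] F [ 0.4392  0.1659 -0.289 ] M [ 0.03   -0.0065 -0.0215] g 0.029892568303995327
tool shift [-0.0545  0.001   0.0008] turn [ 0.0005  0.0042 -0.002 ] maxqd 0.007282195131686848
```

```bash
python3 -m jog '[{"tx":0,"ty":0,"tz":-0.001,"wx":0,"wy":0,"wz":0,"grip":0.05},{"tx":0,"ty":0,"tz":-0.002,"wx":0,"wy":0,"wz":0,"grip":0.05},{"tx":0,"ty":0,"tz":-0.015,"wx":0,"wy":0,"wz":0,"grip":0.05},{"tx":0,"ty":0,"tz":-0.03,"wx":0,"wy":0,"wz":0,"grip":0.05},{"tx":0,"ty":0,"tz":-0.03,"wx":0,"wy":0,"wz":0,"grip":0.05},{"tx":0,"ty":0,"tz":-0.03,"wx":0,"wy":0,"wz":0,"grip":0.05},{"tx":0,"ty":0,"tz":0,"wx":0,"wy":0,"wz":0,"grip":0.05},{"tx":0,"ty":0,"tz":0,"wx":0,"wy":0,"wz":0,"grip":0.05}]';python3 -c "
from h import *
need([.4918,.012,.2],[-3.1408,0.0008,-.165])
c=cam('wrist');np.save('c8.npy',np.array([c[2],c[3]]))
im=r.read_camera('wrist');cv2.imwrite('pics/w8.png',im[:,:,::-1])
im=r.read_camera('scene');cv2.imwrite('pics/s5.png',cv2.resize(im[170:320,260:410,::-1],None,fx=4,fy=4,interpolation=cv2.INTER_CUBIC))"
```

```text
time_s: 13.67
ee_pos: [0.4943, 0.0116, 0.1961]
eef_rot: [-3.141, 0.004, -0.167]
wrist_force: [0.7, -1.0, -1.9]
grip_width: 0.0501
t 13.6667 pos [0.4943 0.0116 0.1961] rot [-3.1409  0.0036 -0.1672] F [ 0.7421 -1.0486 -1.9101] M [-0.0204  0.0995  0.0137] g 0.050060290550498016
tool shift [-0.0025 -0.     -0.0039] turn [ 0.0001  0.0028 -0.0022] maxqd 0.07026228908250538
```

View pics/w8.png

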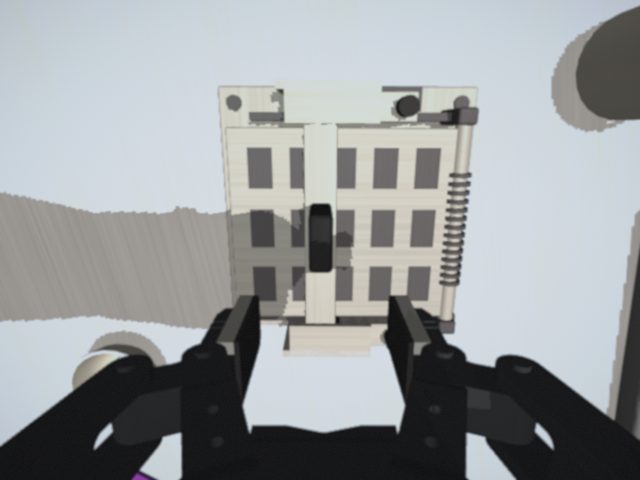

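View pics/s5.png

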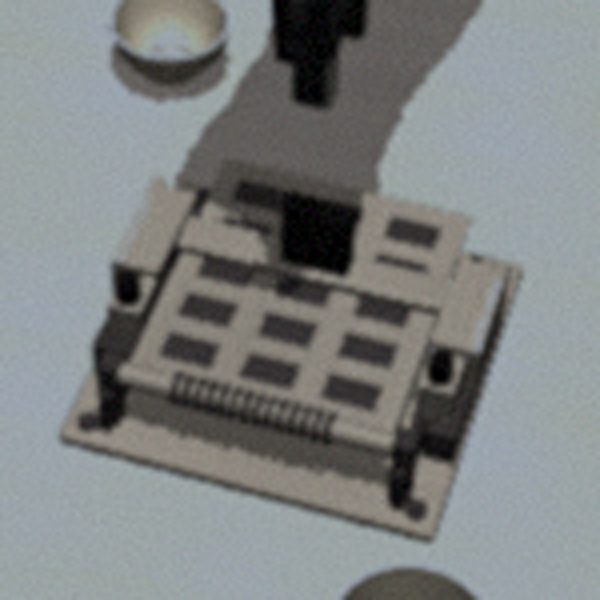

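```bash
python3 -c "
from h import *
import cv2
a=cv2.imread('pics/w8.png')
g=cv2.cvtColor(a,cv2.COLOR_BGR2GRAY).astype(float)
c=list(cam('wrist'));q=np.load('c8.npy');c[2],c[3]=q
for row in (140,150,165,185,195,290,305,315):
  gr=np.gradient(cv2.GaussianBlur(g,(3,3),0)[row]); print(row, [int(v) for v in np.where(abs(gr)>7)[0] if 270<v<360])
cv2.imwrite('pics/c8.png',cv2.resize(a[70:190,260:420],(800,600),interpolation=cv2.INTER_CUBIC))
P=plane('wrist',[(304,150),(337,150),(307,310),(335,310)],.0575,c)
L=plane('wrist',[(284.5,122)],.0628,c)
for p in list(P)+list(L):
  d=p[:2]-[.512,.006];print(d@[.9864,-.1643],d@[.1643,.9864])
"
```

```text
140 [301, 302, 304, 305, 335, 336, 338]
150 [271, 272, 273, 287, 288, 289, 290, 291, 302, 303, 304, 305, 335, 336, 337, 338, 354, 355, 356, 357, 358]
165 [271, 272, 273, 288, 289, 290, 291, 302, 303, 304, 305, 306, 335, 336, 337, 338, 354, 355, 356, 357]
185 [271, 272, 273, 274, 288, 289, 290, 291, 292, 302, 303, 304, 305, 306, 334, 335, 336, 337, 338, 353, 354, 355, 356, 357]
195 [302, 303, 305, 306, 335]
290 [274, 275, 276, 277, 286, 287, 288, 290, 291, 292, 293, 294, 304, 305, 306, 307, 333, 334, 335, 336, 337, 350, 351, 352, 353, 354]
305 [284, 285, 286, 287, 303, 304, 306, 307, 333, 334]
315 [281, 282, 283, 305, 306, 307, 333, 334, 335]
-0.032206108288141314 0.0582687323008516
-0.008643862845881013 0.058193152293598845
-0.03197442460141652 -0.06724332067065882
-0.009449804071813632 -0.06729208752357545
-0.04500223414398882 0.07733010130524819
```

View pics/c8.png

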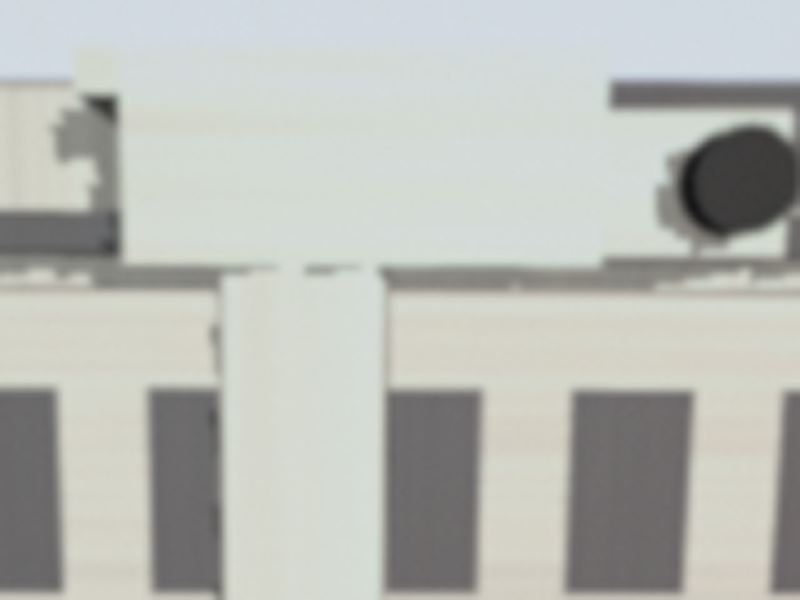

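```bash
python3 -m jog '[{"tx":0,"ty":0,"tz":0,"wx":0,"wy":0,"wz":0,"grip":0.05},{"tx":0,"ty":0,"tz":0,"wx":0,"wy":0,"wz":0,"grip":0.05},{"tx":0,"ty":0,"tz":0,"wx":0,"wy":0,"wz":0,"grip":0.05},{"tx":0,"ty":0,"tz":0,"wx":0,"wy":0,"wz":0,"grip":0.05},{"tx":0,"ty":0,"tz":0,"wx":0,"wy":0,"wz":0,"grip":0.05},{"tx":0,"ty":0,"tz":0,"wx":0,"wy":0,"wz":0,"grip":0.05},{"tx":0,"ty":0,"tz":0,"wx":0,"wy":0,"wz":0,"grip":0.05},{"tx":0,"ty":0,"tz":0,"wx":0,"wy":0,"wz":0,"grip":0.05},{"tx":0,"ty":0,"tz":0,"wx":0,"wy":0,"wz":0,"grip":0.05},{"tx":0,"ty":0,"tz":0,"wx":0,"wy":0,"wz":0,"grip":0.05},{"tx":0,"ty":0,"tz":0,"wx":0,"wy":0,"wz":0,"grip":0.05},{"tx":0,"ty":0,"tz":0,"wx":0,"wy":0,"wz":0,"grip":0.05}]';python3 -c "
from h import *
need([.4918,.012,.2],[-3.1408,0.0008,-.165])
c=cam('wrist')
im=r.read_camera('wrist');cv2.imwrite('pics/w9.png',im[:,:,::-1])
a=im[:,:,::-1].copy();g=cv2.cvtColor(a,cv2.COLOR_BGR2GRAY).astype(float)
gb=cv2.GaussianBlur(g,(3,3),0)
for row in (165,290): print(row,[int(v) for v in np.where(abs(np.gradient(gb[row]))>7)[0] if 270<v<360])
a=im=r.read_camera('scene')[:,:,::-1];b=cv2.imread('pics/scene0.png')
d=cv2.absdiff(a,b).max(2); 
print('mug',d[310:380,335:392].mean(),'tongs',d[220:310,445:500].mean())
cv2.imwrite('pics/s6.png',a)"
```

```text
time_s: 14.77
ee_pos: [0.492, 0.0121, 0.1906]
eef_rot: [-3.14, 0.011, -0.167]
wrist_force: [-0.5, 0.3, 0.2]
grip_width: 0.05
t 14.7667 pos [0.492  0.0121 0.1906] rot [-3.1403  0.0108 -0.1672] F [-0.4804  0.269   0.1506] M [-0.0577  0.0452 -0.0421] g 0.05004078767190039
tool shift [-0.0003  0.0001 -0.0094] turn [-0.0005  0.01   -0.0022] maxqd 0.001087314764960753
165 [273, 274, 275, 276, 277, 292, 293, 294, 295, 307, 308, 309, 310, 339, 340, 341, 342, 343, 359]
290 [277, 278, 279, 280, 293, 295, 296, 297, 307, 308, 309, 310, 311, 338, 339, 340, 341, 355, 356, 357, 358, 359]
mug 4.218295739348371 tongs 4.265252525252525
```

View pics/w9.png

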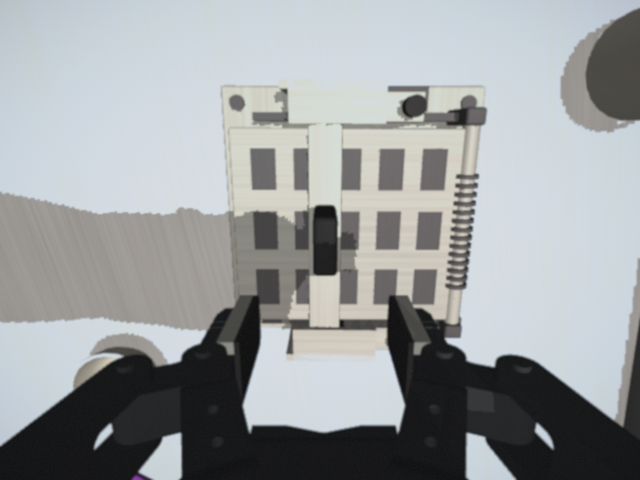

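View pics/s6.png

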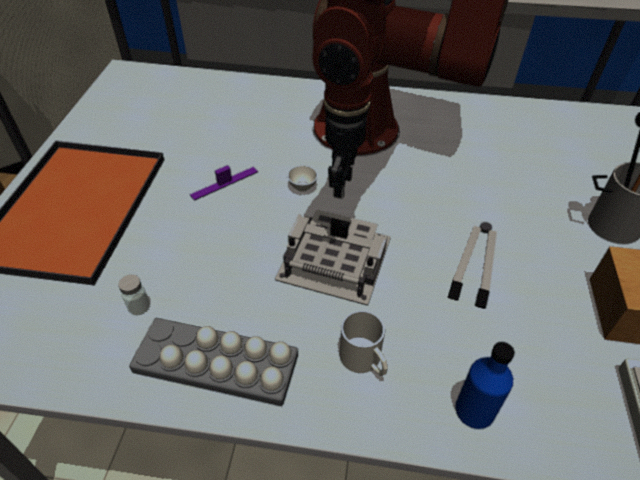

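```bash
python3 -c "
from plant import r
print(r.hand_in())"
```

```text
the job is handed in; nothing more can be done
None
```

The bar is locked under both keepers with the plate level, and I handed the job in at about 15 s of the 72 s allowed.

**What I did:** I took the loose steel bar by its grip and pressed the plate down level near its free edge. I slid the bar under both lips until it met the buffers, and pushed to their hard stop. Before letting go I let the plate lift the bar against the lips. Then I opened the gripper and backed off about 11 cm.

**The stop:** Resistance grew slowly over about 6 mm of travel (about 0.4 N/mm), then rose steeply to about 13 N/mm with no further movement. That matches the buffers being fully in. The bar's origin is at about stand x -21 mm, within the given -30 to +4 mm.

**Last checks:**
- The pictures show the plate level and the bar under both lips. There was no visible slip back over about 1 s after release.
- The tool force is about zero, so the robot is touching nothing.
- The mug and tongs are unchanged in the scene camera.

**Forces:** The highest total push was about 26 N, during the final check push against the stop (limit 30 N). Sliding friction was higher than I expected, about 7 to 10 N along the bar.

**What I could not check:** The buffers cannot be seen in any camera, so "fully in" rests on force and travel alone. The wrist camera put the bar within about 1 mm of the position expected from the arm.

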